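# Extend a slide-box filing rail and lock the row

### The job

Make room on the blue filing rail for the new slide boxes: pull out the yellow wedge and set it aside, then lift the orange stop out of its pair of notches and drop it fully home in the pair that leaves just the right room. Stand all the boxes from the bench upright in the rail in one row with the grey one, their 40 mm sides along the row, and drive the wedge back down between the last box and the stop until the whole row is locked tight. Do not disturb the bottle, jar and glove carton.

Things in the scene. Friction and masses are not known exactly. Their poses are not given: they have to be found in the camera images.
- rail: Fixed blue filing rail, a channel 320 mm long (own y) and 90 wide (x), 66 between its side walls (12 thick, tops 30 above the bench). Origin: centre of its underside, on the bench. Floor top at z = 6 mm. An end wall closes the -y end, inner face at y = -148 mm, top at z = 58; the +y end is open. Notches in the side walls: see point notch1. Room for k boxes plus the wedge: stop in pair k.
- row_start (a point): Point on the rail's floor at the inner face of the end wall, mid-channel: the row of boxes begins here and grows along the rail's +y.
- notch1 (a point): Point on the rail's floor midway between the first pair of notches (where the stop's origin sits). Six pairs, one notch in each side wall, open upwards, 15 mm wide along y, 18 deep (bottom at z = 12), 40 mm apart, centred at rail y = -69.7, -29.7, 10.3, 50.3, 90.3, 130.3 mm: pairs 1 to 6.
- stop: Orange loose stop across the channel, 160 g, 58 mm wide (x), 66 high without grip. Origin: mid-underside, between its ears; y points away from the end wall. Ears: 12.6 mm thick (y), out to x = +-45, from 7.5 (narrowed to 7 thick for 4.5 mm) to 36 mm up; raise it 17 mm to clear the walls. Home: underside on the floor (rail z = 6). Face to the boxes: y = -18 at the bottom, +1 per 4 of height.
- stop_grip (a point): Middle of the black grip on top of the stop: a fin 46 mm wide (x), 14 mm thick (y), standing from 66 to 95 mm above the stop's underside; this point is 83 mm above the underside, at y = +8 mm of the stop. The stop starts in pair 1; its upright back is at its y = +16 mm.
- wedge: Yellow loose wedge, 110 g, 54 mm wide (x), 60 high without grip. Origin on its underside; upright face (to the boxes) at y = -15; sloping face (to the stop, fits its slope) at y = +11 at the bottom, +1 per 4 of height. Starts in place with y along the rail's y, and goes back the same way round. Tight, its origin is about 24 mm above the rail's origin. Driving (5 to 20 N) closes up the row.
- wedge_grip (a point): Middle of the black grip on top of the wedge: a fin 46 mm wide (x), 20 mm thick (y), standing from 60 to 89 mm above the wedge's underside; this point is 77 mm above the underside, at y = +3 mm of the wedge. The wedge stands by itself on its underside when set on the bench.
- box0: Grey slide box, in the rail against the end wall from the start. All slide boxes are closed and rigid, 60 mm (own x) by 40 (own y) by 60 high, about 130 g, heavy at the bottom, origin at the centre of the underside. In the rail their x lies across the channel (either way round), the underside on its floor.
- box1: Red slide box like box0, standing upright on the bench at the start (may be absent).
- box2: Green slide box like box0, standing upright on the bench at the start (may be absent).
- box3: Blue slide box like box0, standing upright on the bench at the start (may be absent).
- box4: Purple slide box like box0, standing upright on the bench at the start (may be absent).
- box5: Black slide box like box0, standing upright on the bench at the start (may be absent).
- reagent_bottle: Bystander: amber bottle, 58 mm across, 115 mm high, origin under its centre. Leave alone.
- stain_jar: Bystander: clear jar with a green cap, 62 mm across, 85 mm high, origin under its centre. Leave alone.
- glove_carton: Bystander: white and blue carton 90 (x) by 130 (y) by 65 mm high, origin under its centre. Leave alone.

How it is judged:
On the way, in this order (a step that is already met when the one before it is completed fails the run):
1. the wedge is drawn out of the gap, the stop still in its first notches (z of wedge in the frame of rail above 0.075 m and z of stop in the frame of rail below 0.015 m), for 0.1 s.
2. the stop is lifted clear of the notches (z of stop in the frame of rail above 0.026 m), for 0.1 s.
3. the stop is dropped home in another pair of notches (z of stop in the frame of rail below 0.01 m and angle between stop's own z axis and vertical below 0.08 rad and x of stop in the frame of rail between -0.008 and 0.008 m and y of stop in the frame of rail above -0.055 m and contact force between the fingers and stop below 0.1 N), for 0.2 s.
4. the wedge is down between the last box and the stop (z of wedge in the frame of rail between 0.012 and 0.0275 m and x of wedge in the frame of rail between -0.01 and 0.01 m and angle between wedge's own z axis and vertical below 0.1 rad and y of wedge in the frame of stop between -0.05 and -0.015 m and linear speed of wedge below 0.02 m/s), for 0.2 s.
At the end, for the whole second after the job is handed in: All boxes stand upright and square on the rail's floor between end wall and wedge (6 degrees, 5 mm); the stop is home in its notches (4 mm); the wedge is upright between last box and stop, its underside 6 to 21.5 mm above the rail's floor (18 when tight); all at rest (all of step 4 and x of box0 in the frame of rail between -0.008 and 0.008 m and z of box0 in the frame of rail between 0.002 and 0.011 m and angle between each of box0, box1, box2, box3, box4, box5's own z axis and vertical below 0.1 rad and angle between the x axis of each of box0, box1, box2, box3, box4, box5 and the x axis of rail, either way round below 0.1 rad and y of each of box0, box1, box2, box3, box4, box5 in the frame of rail above -0.138 m and y of each of box0, box1, box2, box3, box4, box5 in the frame of wedge below -0.02 m and linear speed of each of box0, box1, box2, box3, box4, box5 below 0.02 m/s and x of box1 in the frame of rail between -0.008 and 0.008 m and z of box1 in the frame of rail between 0.002 and 0.011 m and x of box2 in the frame of rail between -0.008 and 0.008 m and z of box2 in the frame of rail between 0.002 and 0.011 m and x of box3 in the frame of rail between -0.008 and 0.008 m and z of box3 in the frame of rail between 0.002 and 0.011 m and x of box4 in the frame of rail between -0.008 and 0.008 m and z of box4 in the frame of rail between 0.002 and 0.011 m and x of box5 in the frame of rail between -0.008 and 0.008 m and z of box5 in the frame of rail between 0.002 and 0.011 m and z of stop in the frame of rail below 0.01 m and angle between stop's own z axis and vertical below 0.08 rad and x of stop in the frame of rail between -0.008 and 0.008 m); the robot touches nothing.
It fails at once if the bottle is disturbed (moved over 25 mm) (distance of reagent_bottle from where it was at the start of the episode above 0.025 m).
It fails at once if the jar is disturbed (moved over 25 mm) (distance of stain_jar from where it was at the start of the episode above 0.025 m).
It fails at once if the carton is disturbed (moved over 25 mm) (distance of glove_carton from where it was at the start of the episode above 0.025 m).
Of box1, box2, box3, box4, box5 only 3 to 5 are there at a start; the rules pass over those that are not, and their reading is None.
At some moment in a run one of box1, box2, box3, box4, box5 may be knocked a few centimetres aside while the robot is not near it.
It also fails if it takes over 210 s, if anything falls off the work surface, if the arm or the gripper's body presses on something with over 40 N, if the wrist force passes 120 N, or if a joint passes its speed limit or range.

### The arm

A 7-joint arm with a two-finger parallel gripper is mounted at the origin on the work surface. World frame = base frame: x ahead of the robot, y to its left, z up, the work surface at z = 0. Lengths are in m, angles in rad, forces in N, time in s.
With the tool pointing down it reaches from about 0.4 to 0.875 m from the base axis. Payload 19.3 kg.
Tool frame: the origin (TCP) lies at the very end of the fingers, on their centre line; the grasp point (between the pads) lies 19 mm behind it; z points along the fingers, y is the line along which they close (so a half turn about z gives the same grasp; the last joint's range is limited). The gripper opens to 85 mm and grips with 20 to 120 N. Pads are 22 mm wide; open, the fingers measure 114 mm over their backs; the gripper's body (76 mm by 85 mm) begins 54 mm behind the grasp point. The pads swing forward as they close: fully open they stand 13 mm farther back than shut.
Start: joints at [-1.284, 0.521, -0.036, 1.599, 0.021, 1.021, -0.113], TCP at [0.218, 0.586, 0.231] pointing down, gripper open.
Joint ranges: [-2.91, 2.91], [-0.3, 2.13], [-1.5, 1.42], [0.17, 2.43], [-1.26, 4.41], [0.16, 1.93], [-2.52, 2.52]. Speed limits (rad/s): [1.89, 1.89, 2.39, 2.39, 3.01, 3.01, 3.01].

### API

Orientations are given as a unit quaternion [w, x, y, z].
In Python, from bench import env gives the robot as it stands. The module is installed in compiled form; this text tells all that it offers.
- The arm moves only by the tool step_arm, never from a script. Its argument "plan" is a list of rows, each a list of 3 entries, a list of its own where there are three numbers: the turn, a rotation vector about the tool's x, y, z in degrees, then the shift along the tool's x, y, z in units of 30 mm (1.0 is 30 mm), then the closure, from 0 (fully open) to 1 (shut). In form: [[[ax, ay, az], [dx, dy, dz], jaw], ...]. A call has exactly 10 rows; each row shifts and turns the commanded pose from where the row before left it, along the tool's axes as they then stand; what a row does not reach is not made up. A row lasts 1/8 s, in which the tool goes at most 62.5 mm and 10.7 degrees, less where a joint would pass 70% of its speed; a pose out of reach is approached as far as the arm can. A call is refused whole if a number of a shift passes 1 or a number of a turn 10.7, either way. A call with a gripper value outside its range is refused whole. The fingers move at their own pace and stop on an object; "newtons" is the grip in N (left out, the last holds). Time passes only in rows, so rows that do not move let the fingers close, or fill a call up. It gives the time, the measured TCP pose, the force, the opening and the grip force at its end, in the units of the state.
- env.get_obs(): the state, without advancing time (a new reading comes with each control period).
- env.capture(name): name is "scene" or "top" or "wrist"; returns the picture (400x640x3 uint8, red, green, blue); there is no depth.
- env.get_calibration(name): a dict with "mtx" (3x3 intrinsics, pixels), "k1" (the pictures are not rectified: a ray, as slopes to the right and down, at radius r is drawn at 1 + k1 r^2 times it, then the intrinsics apply), "rvec" (rotation vector, rad) and "tvec" (3), from world to camera coordinates, as OpenCV has them. Camera axes: x right, y down, z forward; pixel columns grow to the right and rows downward; lengths in m; the calibration is good to about 2 mm. A picture is of the moment at which its call begins: read the wrist's pose just before it. get_calibration takes no time and is no camera call; for the wrist camera it gives the pose at the moment of the call.
- env.hand_in(): hands the job in; it is judged then, once.
The state is a dict: "clock": time; "joints": joint angles; "qd": joint speeds; "effort": joint torques, N m; "tool_pos": TCP position; "tcp_rot": TCP orientation; "wrist_force": force on the tool from outside, world axes, zero at the start; "torque": the same for the moment, N m; "finger_gap": finger opening in m; "gripper_force": force on a finger pad.
Only numpy, scipy, OpenCV 4.12 (cv2) and the standard library are available. Lean on these libraries where they do the work, as an engineer would, in place of code of your own. Each camera call takes 0.05 s, during which the arm holds its last target. There are 200 camera calls.

## Working session

There is one attempt and no reset: what is moved stays moved. The work goes in short steps, Python scripts to look and compute and a tool call to move; the robot and the scene stay as the last step left them, time stands still between calls to the robot, and variables do not carry over. Pictures are saved under pics/ and viewed, at most 16 in all, crops included, and the job is handed in when it is done.

Besides the shell and the picture viewer there is one more tool, called after "Call:" as name(argument=value, ...), one argument or row to a line, values as JSON. step_arm: Moves the arm, as the interface text tells. Its arguments: {"type":"object","properties":{"plan":{"type":"array","items":{"type":"array"}},"newtons":{"type":"number"}},"required":["plan"]}

```bash
mkdir -p pics
cat > h.py <<'E'
import numpy as np, cv2
from scipy.spatial.transform import Rotation as R
from bench import env
def cal(n):
    c=env.get_calibration(n); return np.array(c["mtx"]),float(c["k1"]),R.from_rotvec(np.array(c["rvec"]).ravel()).as_matrix(),np.array(c["tvec"]).ravel()
def ray(c,px):
    M,k,Rm,t=c; p=np.atleast_2d(np.array(px,float))
    D=np.array([k,0,0,0,0]); u=cv2.undistortPoints(p.reshape(-1,1,2),M,D).reshape(-1,2)
    d=np.c_[u,np.ones(len(u))]@Rm
    return -Rm.T@t,d
def onz(c,px,z):
    o,d=ray(c,px); return o+d*((z-o[2])/d[:,2])[:,None]
def proj(c,P):
    M,k,Rm,t=c
    return cv2.projectPoints(np.atleast_2d(np.array(P,float)),cv2.Rodrigues(Rm)[0],t,M,np.array([k,0,0,0,0.]))[0].reshape(-1,2)
def snap(n,f):
    c=cal(n); im=np.array(env.capture(n)); cv2.imwrite(f"pics/{f}.png",im[:,:,::-1]); return c,im
def st():
    o=env.get_obs(); q=np.array(o["tcp_rot"]); r=R.from_quat(q[[1,2,3,0]])
    return o,np.array(o["tool_pos"]),r
E
python3 - <<'E'
from h import *
for n in("top","scene","wrist"):
    c,im=snap(n,n+"0"); print(n,(-c[2].T@c[3]).round(3),c[0].diagonal(),c[1]); print(c[2].round(2).tolist())
o,p,r=st(); print(p,r.as_matrix().round(3).tolist(),o["clock"],o["finger_gap"],o["wrist_force"])
E
```

```text
top [0.462 0.03  1.213] [379.28558417 379.28558417   1.        ] -0.01643592247564767
[[0.01, -1.0, 0.0], [-1.0, -0.01, -0.05], [0.05, -0.0, -1.0]]
scene [1.324 0.882 1.017] [520.13380618 520.13380618   1.        ] 0.059387540436396984
[[-0.75, 0.67, 0.02], [0.4, 0.47, -0.78], [-0.53, -0.58, -0.62]]
wrist [0.149 0.611 0.371] [356.35695191 356.35695191   1.        ] 0.004991733002285374
[[0.35, 0.94, -0.0], [0.9, -0.33, 0.29], [0.28, -0.1, -0.96]]
[0.21825423 0.58539007 0.23087925] [[-0.937, 0.349, -0.0], [0.349, 0.937, -0.001], [-0.0, -0.001, -1.0]] 0.15 0.08590360490083376 [ 0.60453184  0.06255878 -0.54127216]
```

View pics/top0.png

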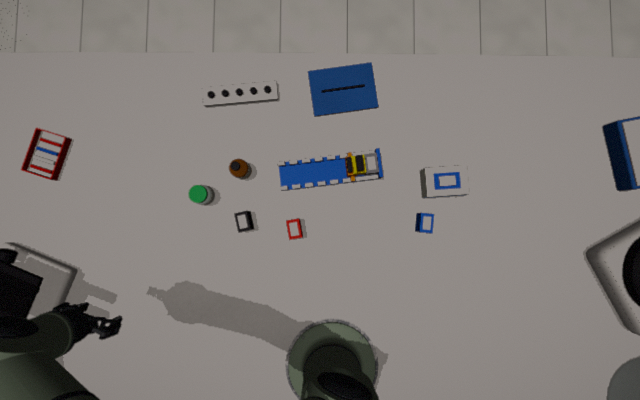

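View pics/scene0.png

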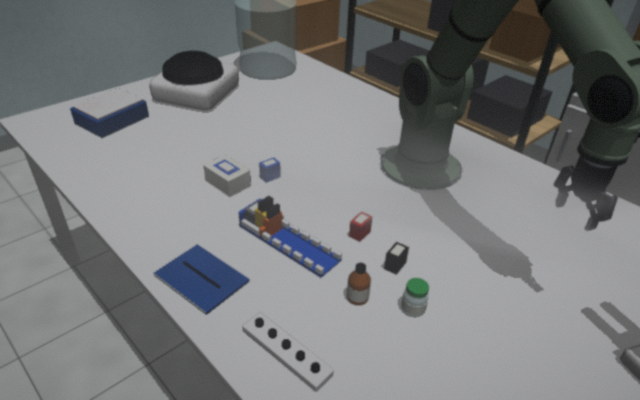

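The top view shows the rail running along world y, with its end wall at right (382,165), the wedge and stop at (357,163), and boxes in red (295,229), black (244,221) and blue (425,223). The bottle is at (240,168), the jar at (201,194) and the carton at (445,182). The scene view agrees: three boxes on the bench, so the stop belongs in pair 4.

```bash
cat >> h.py <<'E'
def masks(im):
    h=cv2.cvtColor(im,cv2.COLOR_RGB2HSV); H,S,V=cv2.split(h)
    return dict(blue=(H>100)&(H<128)&(S>130)&(V>40),red=((H<5)|(H>172))&(S>140)&(V>50),orange=(H>=6)&(H<17)&(S>150)&(V>80),yellow=(H>=20)&(H<33)&(S>130)&(V>80),black=(V<40))
def rects(m,amin=30):
    n,l,s,c=cv2.connectedComponentsWithStats(m.astype(np.uint8),connectivity=8); out=[]
    for i in range(1,n):
        if s[i,4]>=amin:
            pts=np.argwhere(l==i)[:,::-1].astype(np.float32); out.append((int(s[i,4]),c[i],cv2.boxPoints(cv2.minAreaRect(pts))))
    return sorted(out,key=lambda a:-a[0])
def go(target,tooly_deg):
    "delta: yaw (deg, about tool z) and shift in units in tool axes AFTER the yaw"
    o,p,r=st(); y=r.as_matrix()[:,1]; cur=np.degrees(np.arctan2(y[1],y[0]))
    d=(tooly_deg-cur+90)%180-90
    a=np.radians(cur+d); Y=np.array([np.cos(a),np.sin(a),0]);Z=np.array([0,0,-1.]);X=np.cross(Y,Z)
    D=np.array(target)-p
    tilt=np.degrees(np.arccos(-r.as_matrix()[2,2]))
    print("tcp",p.round(4),"yaw",round(cur,2),"tilt",round(tilt,2),"| turn z",round(-d,2),"units",(np.array([D@X,D@Y,D@Z])/0.03).round(3), "t",o["clock"])
E
python3 - <<'E'
from h import *
c=cal("top"); im=cv2.imread("pics/top0.png")[:,:,::-1].copy(); m=masks(im)
for k in m:
    for a,ce,b in rects(m[k],25)[:6]:
        if 180<ce[0]<500 and 50<ce[1]<250: print(k,a,ce.round(1),"z.05:",onz(c,[ce],.05)[0].round(3),onz(c,b,.03)[:,:2].round(3).tolist())
for px,z in (((357,163),.09),((382,150),.058),((383,176),.058),((280,163),.03),((281,189),.03)): print(px,onz(c,[px],z)[0].round(3))
go([.58,-.03,.30],0)
E
```

```text
blue 2764 [342.5  89. ] z.05: [ 0.865 -0.03   0.05 ] [[0.929, 0.08], [0.96, -0.122], [0.816, -0.141], [0.785, 0.058]]
blue 1438 [312.6 171.9] z.05: [0.604 0.062 0.05 ] [[0.634, 0.17], [0.662, -0.035], [0.576, -0.046], [0.549, 0.158]]
blue 208 [446.4 180.3] z.05: [ 0.581 -0.352  0.05 ] [[0.604, -0.318], [0.61, -0.397], [0.562, -0.4], [0.556, -0.321]]
blue 170 [423.6 222.3] z.05: [ 0.451 -0.28   0.05 ] [[0.423, -0.26], [0.482, -0.265], [0.478, -0.316], [0.419, -0.31]]
blue 97 [379.1 163.4] z.05: [ 0.632 -0.144  0.05 ] [[0.68, -0.136], [0.681, -0.149], [0.592, -0.157], [0.591, -0.144]]
red 138 [294.4 228.6] z.05: [0.429 0.116 0.05 ] [[0.453, 0.144], [0.461, 0.104], [0.403, 0.092], [0.395, 0.133]]
yellow 73 [353.7 164.2] z.05: [ 0.628 -0.065  0.05 ] [[0.66, -0.055], [0.662, -0.068], [0.604, -0.079], [0.602, -0.065]]
yellow 47 [363.5 165.2] z.05: [ 0.625 -0.095  0.05 ] [[0.607, -0.08], [0.661, -0.093], [0.656, -0.116], [0.601, -0.103]]
black 113 [247.1 220.7] z.05: [0.452 0.261 0.05 ] [[0.473, 0.303], [0.484, 0.258], [0.429, 0.245], [0.419, 0.29]]
(357, 163) [ 0.626 -0.072  0.09 ]
(382, 150) [ 0.672 -0.151  0.058]
(383, 176) [ 0.592 -0.154  0.058]
(280, 163) [0.633 0.165 0.03 ]
(281, 189) [0.551 0.16  0.03 ]
tcp [0.2183 0.5854 0.2309] yaw 69.56 tilt 0.05 | turn z 69.56 units [-20.513  12.058  -2.304] t 0.15
```

Call:
step_arm(
  plan=[
    [[0, 0, 0], [-0.92, -0.59, -0.23], 0],
    [[0, 0, 0], [-0.92, -0.59, -0.23], 0],
    [[0, 0, 0], [-0.92, -0.59, -0.23], 0],
    [[0, 0, 0], [-0.92, -0.59, -0.23], 0],
    [[0, 0, 0], [-0.92, -0.59, -0.23], 0],
    [[0, 0, 0], [-0.92, -0.59, -0.23], 0],
    [[0, 0, 0], [-0.92, -0.59, -0.23], 0],
    [[0, 0, 0], [-0.92, -0.59, -0.23], 0],
    [[0, 0, 0], [-0.92, -0.59, -0.23], 0],
    [[0, 0, 0], [-0.92, -0.59, -0.23], 0],
  ],
)

```text
clock: 1.4
tool_pos: [0.4156, 0.3224, 0.3005]
tcp_rot: [-0.0, 0.177, 0.984, -0.0]
wrist_force: [0.5, -0.6, 0.4]
finger_gap: 0.0857
gripper_force: 0.0
```

Call:
step_arm(
  plan=[
    [[0, 0, 0], [-0.92, -0.59, 0], 0],
    [[0, 0, 0], [-0.92, -0.59, 0], 0],
    [[0, 0, 0], [-0.92, -0.59, 0], 0],
    [[0, 0, 0], [-0.92, -0.59, 0], 0],
    [[0, 0, 0], [-0.92, -0.59, 0], 0],
    [[0, 0, 0], [-0.92, -0.59, 0], 0],
    [[0, 0, 0], [-0.92, -0.59, 0], 0],
    [[0, 0, 0], [-0.92, -0.59, 0], 0],
    [[0, 0, 0], [-0.92, -0.59, 0], 0],
    [[0, 0, 0], [-0.92, -0.59, 0], 0],
  ],
)

```text
clock: 2.65
tool_pos: [0.6123, 0.0603, 0.3001]
tcp_rot: [-0.0, 0.177, 0.984, -0.0]
wrist_force: [0.2, -0.2, 0.1]
finger_gap: 0.0854
gripper_force: 0.0
```

Call:
step_arm(
  plan=[
    [[0, 0, 8.9], [0, 0, 0], 0],
    [[0, 0, 8.9], [0, 0, 0], 0],
    [[0, 0, 8.9], [0, 0, 0], 0],
    [[0, 0, 8.9], [0, 0, 0], 0],
    [[0, 0, 8.9], [0, 0, 0], 0],
    [[0, 0, 8.9], [0, 0, 0], 0],
    [[0, 0, 8.6], [0, 0, 0], 0],
    [[0, 0, 0], [0, 0, 0], 0],
    [[0, 0, 0], [0, 0, 0], 0],
    [[0, 0, 0], [0, 0, 0], 0],
  ],
)

```text
clock: 3.9
tool_pos: [0.6119, 0.061, 0.3003]
tcp_rot: [-0.0, 0.658, 0.753, -0.0]
wrist_force: [-0.4, 0.0, 0.2]
finger_gap: 0.0854
gripper_force: 0.0
```

Run:
```python
from h import *
go([.61,.06,.30],7.5)
c,im=snap("wrist","w1"); print((-c[2].T@c[3]).round(3))
snap("top","top1")
```

```text
tcp [0.6119 0.061  0.3003] yaw 7.67 tilt 0.01 | turn z 0.17 units [-0.025 -0.066  0.009] t 3.9
[0.603 0.135 0.441]
```

View pics/w1.png

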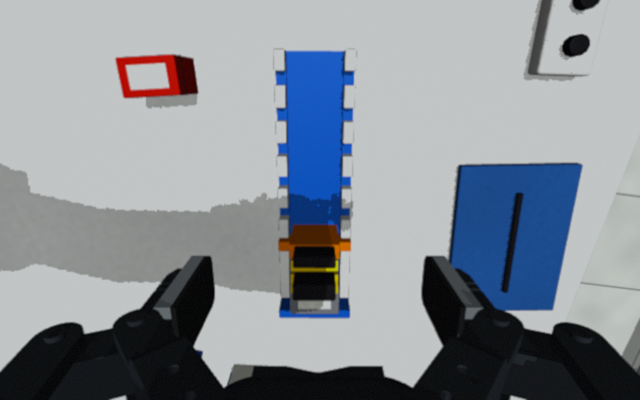

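The wrist view shows the rail running upright in the picture, with its open end at row 50 and its end wall at rows 304-317. White teeth line both sides (columns 275-287 and 343-355). The orange ears are at row 244, the stop's fin is around (314,258), the wedge's fin around (314,288), and the red box is at (150,77).

```bash
cat >> h.py <<'E'
import json
def railfit(c,im,th0,ctr,ylim=(-.06,.15)):
    "sample tooth tops at z=.03 in the rail guess frame; returns refined"
    g=cv2.cvtColor(im,cv2.COLOR_RGB2HSV)[:,:,1].astype(np.float32)
    ex=np.array([np.cos(th0),np.sin(th0)]);ey=np.array([-ex[1],ex[0]])
    xs=np.arange(-.060,.0601,.0005);ys=np.arange(-.07,.165,.0005)
    X,Y=np.meshgrid(xs,ys); P=np.c_[(ctr[0]+X*ex[0]+Y*ey[0]).ravel(),(ctr[1]+X*ex[1]+Y*ey[1]).ravel(),np.full(X.size,.03)]
    uv=proj(c,P).astype(np.float32).reshape(*X.shape,2)
    return xs,ys,cv2.remap(g,uv[...,0],uv[...,1],cv2.INTER_LINEAR),ex,ey
E
python3 - <<'E'
from h import *
c=cal("wrist"); im=cv2.imread("pics/w1.png")[:,:,::-1].copy()
th,ctr=np.radians(7.67),np.array([.61,.005])
xs,ys,g,ex,ey=railfit(c,im,th,ctr)
cv2.imwrite("pics/rect.png",g)
# inner edges per row: blue (sat high) run containing middle
L=[]
for i,y in enumerate(ys):
    b=g[i]>100; mid=len(xs)//2
    if not b[mid] or y>.15 or y<-.03: continue
    a=mid
    while a>0 and b[a]: a-=1
    e=mid
    while e<len(xs)-1 and b[e]: e+=1
    w=xs[e]-xs[a]
    if .060<w<.072: L.append((y,xs[a],xs[e]))
L=np.array(L); print(len(L),"width",np.median(L[:,2]-L[:,1]))
f=np.polyfit(L[:,0],(L[:,1]+L[:,2])/2,1); print("mid slope deg",np.degrees(f[0]),"mid at y0",f[1])
# notch profile along y on each wall (x mid +-39)
for s in(-1,1):
    j=np.argmin(abs(xs-(f[1]+s*.039))); v=g[:,j-4:j+5].mean(1)>100
    d=np.flatnonzero(np.diff(v.astype(int))); print(s,[(round(float(ys[k]),4),"blue" if v[k+1] else "wh") for k in d])
m=masks(im)
for a,ce,b in rects(m["red"])[:2]: print("red",a,ce,onz(c,b,.06)[:,:2].round(3).tolist())
E
```

```text
238 width 0.06400000000000006
mid slope deg 0.20530460087455807 mid at y0 0.0063031875213323185
-1 [(-0.0565, 'wh'), (-0.0255, 'blue'), (-0.016, 'wh'), (0.0125, 'blue'), (0.0235, 'wh'), (0.051, 'blue'), (0.063, 'wh'), (0.0895, 'blue'), (0.1025, 'wh'), (0.128, 'blue'), (0.142, 'wh')]
1 [(-0.057, 'wh'), (-0.026, 'blue'), (-0.0165, 'wh'), (0.012, 'blue'), (0.0235, 'wh'), (0.0505, 'blue'), (0.0625, 'wh'), (0.089, 'blue'), (0.1025, 'wh'), (0.128, 'blue'), (0.142, 'wh')]
red 1393 [153.005743    75.45154343] [[0.4, 0.132], [0.465, 0.145], [0.468, 0.106], [0.401, 0.093]]
red 330 [189.18484848  75.27272727] [[0.465, 0.14], [0.475, 0.143], [0.481, 0.11], [0.471, 0.107]][ WARN:0@0.241] global loadsave.cpp:1063 imwrite_ Unsupported depth image for selected encoder is fallbacked to CV_8U.
```

View pics/rect.png

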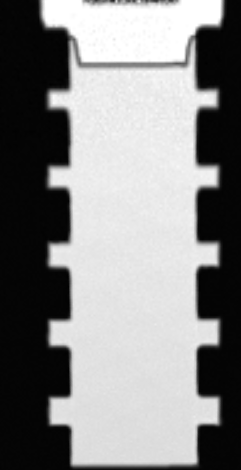

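```bash
cat >> h.py <<'E'
TH=np.radians(7.47); O=np.array([.6156,.0103])
def rail(x,y,z=0):
    e=np.array([np.cos(TH),np.sin(TH)]);f=np.array([-e[1],e[0]]); return np.r_[O+x*e+y*f,z]
def inrail(P):
    e=np.array([np.cos(TH),np.sin(TH)]);f=np.array([-e[1],e[0]]); d=np.atleast_2d(P)[:,:2]-O; return np.c_[d@e,d@f]
E
python3 - <<'E'
from h import *
c=cal("wrist"); im=cv2.imread("pics/w1.png")[:,:,::-1].copy()
for n,p in(("wedgefin",rail(0,-.0905,.113)),("stopfin",rail(0,-.0617,.101)),("end",rail(0,.16,.006)),("endtop",rail(0,-.148,.058)),("earL",rail(-.04,-.0697,.042))): print(n,p.round(4),proj(c,[p])[0].round(1))
m=masks(im)
for k in("black","orange","yellow"):
    for a,ce,b in rects(m[k],60):
        if 270<ce[0]<360 and 200<ce[1]<330: print(k,a,ce.round(1),b.round(0).tolist(),inrail(onz(c,[ce],.113 if ce[1]>275 else .101)).round(4))
go(rail(0,-.0905,.16),7.47)
E
```

```text
wedgefin [ 0.6274 -0.0794  0.113 ] [313.7 296.7]
stopfin [ 0.6236 -0.0509  0.101 ] [313.8 266.7]
end [0.5948 0.1689 0.006 ] [314.5  51. ]
endtop [ 0.6348 -0.1364  0.058 ] [314.2 311.5]
earL [ 0.585 -0.064  0.042] [281.8 248.9]
black 1094 [313.4 286. ] [[293.0, 272.0], [334.0, 272.0], [334.0, 299.0], [293.0, 299.0]] [[-0.0003 -0.0776]]
black 796 [313.6 256.6] [[293.0, 247.0], [334.0, 247.0], [334.0, 266.0], [293.0, 266.0]] [[-0.0002 -0.0498]]
orange 581 [320.1 243.8] [[279.0, 226.0], [349.0, 226.0], [349.0, 258.0], [279.0, 258.0]] [[ 0.0066 -0.035 ]]
yellow 312 [319.6 271.6] [[290.0, 260.0], [338.0, 259.0], [338.0, 293.0], [291.0, 294.0]] [[ 0.0062 -0.0676]]
tcp [0.6119 0.061  0.3003] yaw 7.61 tilt 0.0 | turn z 0.14 units [-4.708 -0.097  4.677] t 4.0
```

Call:
step_arm(
  plan=[
    [[0, 0, 0.14], [-0.45, 0, 0.4], 0],
    [[0, 0, 0], [-0.45, 0, 0.4], 0],
    [[0, 0, 0], [-0.45, 0, 0.4], 0],
    [[0, 0, 0], [-0.45, 0, 0.4], 0],
    [[0, 0, 0], [-0.45, 0, 0.4], 0],
    [[0, 0, 0], [-0.45, 0, 0.4], 0],
    [[0, 0, 0], [-0.45, -0.05, 0.4], 0],
    [[0, 0, 0], [-0.45, -0.05, 0.4], 0],
    [[0, 0, 0], [-0.45, 0, 0.4], 0],
    [[0, 0, 0], [-0.45, 0, 0.4], 0],
  ],
)

```text
clock: 5.25
tool_pos: [0.6265, -0.074, 0.1795]
tcp_rot: [0.0, 0.66, 0.751, 0.0]
wrist_force: [0.3, -0.5, 0.6]
finger_gap: 0.0853
gripper_force: 0.0
```

```bash
cat >> h.py <<'E'
def edgeZ(c,im,z,xs,ys,ch):
    X,Y=np.meshgrid(xs,ys); P=np.array([rail(a,b,z) for a,b in zip(X.ravel(),Y.ravel())])
    uv=proj(c,P).astype(np.float32).reshape(*X.shape,2)
    return cv2.remap(ch.astype(np.float32),uv[...,0],uv[...,1],cv2.INTER_LINEAR)
E
python3 - <<'E'
from h import *
c,im=snap("wrist","w2"); print((-c[2].T@c[3]).round(3)); go(rail(0,-.0905,.16),7.47)
for n,p in(("wedgefin-",rail(0,-.1005,.113)),("wedgefin+",rail(0,-.0805,.113)),("stopfin-",rail(0,-.0687,.101)),("stopfin+",rail(0,-.0547,.101)),("endtop",rail(0,-.148,.058)),("box0 near top",rail(0,-.108,.066)),("earL",rail(-.04,-.0697,.042)),("notch2+",rail(-.04,-.0222,.03)),("n2R",rail(.04,-.0222,.03)),("n4+",rail(-.04,.0578,.03)),("n5+",rail(-.04,.0978,.03))): print(n,p.round(4),proj(c,[p])[0].round(1))
E
```

```text
[ 0.618 -0.     0.32 ]
tcp [ 0.6259 -0.076   0.1781] yaw 7.32 tilt 0.11 | turn z -0.15 units [-0.12   0.035  0.605] t 5.3
wedgefin- [ 0.6287 -0.0893  0.113 ] [316.5 232.5]
wedgefin+ [ 0.6261 -0.0695  0.113 ] [316.4 202.3]
stopfin- [ 0.6245 -0.0578  0.101 ] [316.4 178.7]
stopfin+ [ 0.6227 -0.0439  0.101 ] [316.4 157. ]
endtop [ 0.6348 -0.1364  0.058 ] [316.8 259.3]
box0 near top [ 0.6296 -0.0968  0.066 ] [316.7 216.9]
earL [ 0.585 -0.064  0.042] [266.3 161. ]
notch2+ [ 0.5788 -0.0169  0.03  ] [265.7  98.5]
n2R [ 0.6581 -0.0065  0.03  ] [367.4  98.4]
n4+ [0.5684 0.0624 0.03  ] [260.8 -16.5]
n5+ [0.5632 0.1021 0.03  ] [257.9 -82.6]
```

View pics/w2.png

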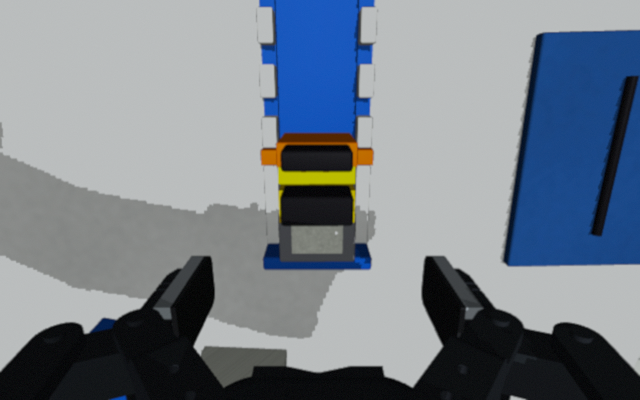

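The wrist view shows the wedge fin at rows 186-223 and the stop fin at rows 146-170, both centred on column 316. The ears are at row 156 and the second notch's edge is at row 98 (predicted 98.5). The rail fit holds and the fins sit 1-4 mm further toward +y, so I'll grip the wedge at rail y = -88 mm.

Call:
step_arm(
  plan=[
    [[0, 0, -0.15], [-0.04, 0.04, 0.5], 0],
    [[0, 0, 0], [0, 0, 0.5], 0],
    [[0, 0, 0], [0, 0, 0.5], 0],
    [[0, 0, 0], [0, 0, 0.5], 0],
    [[0, 0, 0], [0, 0, 0.5], 0],
    [[0, 0, 0], [0, 0, 0.4], 0],
    [[0, 0, 0], [0, 0, 0.2], 0],
    [[0, 0, 0], [0, 0, 0], 0.3],
    [[0, 0, 0], [0, 0, 0], 0.6],
    [[0, 0, 0], [0, 0, 0], 1],
  ],
  newtons=60,
)

```text
clock: 6.55
tool_pos: [0.6273, -0.0745, 0.088]
tcp_rot: [-0.0, 0.659, 0.752, -0.0]
wrist_force: [-5.8, -0.7, 8.8]
finger_gap: 0.0452
gripper_force: 61.9
```

Call:
step_arm(
  plan=[
    [[0, 0, 0], [0, 0, 0], 1],
    [[0, 0, 0], [0, 0, 0], 1],
    [[0, 0, 0], [0, 0, 0], 1],
    [[0, 0, 0], [0, 0, 0], 1],
    [[0, 0, 0], [0, 0, 0], 1],
    [[0, 0, 0], [0, 0, 0], 1],
    [[0, 0, 0], [0, 0, 0], 1],
    [[0, 0, 0], [0, 0, 0], 1],
    [[0, 0, 0], [0, 0, 0], 1],
    [[0, 0, 0], [0, 0, 0], 1],
  ],
)

```text
clock: 7.8
tool_pos: [0.6273, -0.0745, 0.088]
tcp_rot: [-0.0, 0.659, 0.752, -0.0]
wrist_force: [-5.4, -0.9, 8.7]
finger_gap: 0.0451
gripper_force: 61.9
```

Call:
step_arm(
  plan=[
    [[0, 0, 0], [0, 0, -0.2], 1],
    [[0, 0, 0], [0, 0, -0.2], 1],
    [[0, 0, 0], [0, 0, -0.3], 1],
    [[0, 0, 0], [0, 0, -0.3], 1],
    [[0, 0, 0], [0, 0, -0.4], 1],
    [[0, 0, 0], [0, 0, -0.5], 1],
    [[0, 0, 0], [0, 0, -0.5], 1],
    [[0, 0, 0], [0, 0, -0.5], 1],
    [[0, 0, 0], [0, 0, -0.5], 1],
    [[0, 0, 0], [0, 0, -0.5], 1],
  ],
)

```text
clock: 9.05
tool_pos: [0.6277, -0.0742, 0.2054]
tcp_rot: [0.0, 0.659, 0.752, 0.0]
wrist_force: [0.5, -1.0, -0.8]
finger_gap: 0.0448
gripper_force: 75.7
```

Run:
```python
from h import *
c,im=snap("wrist","w3"); go([.45,-.09,.2],7.47); o,p,r=st(); print(inrail(p),o["wrist_force"],o["finger_gap"])
```

```text
tcp [ 0.6285 -0.0744  0.2072] yaw 7.56 tilt 0.13 | turn z 0.09 units [ 0.257 -5.966  0.241] t 9.1
[[ 0.0017324 -0.0856295]] [1.18799616 0.14173489 1.86380117] 0.04455485594879035
```

View pics/w3.png

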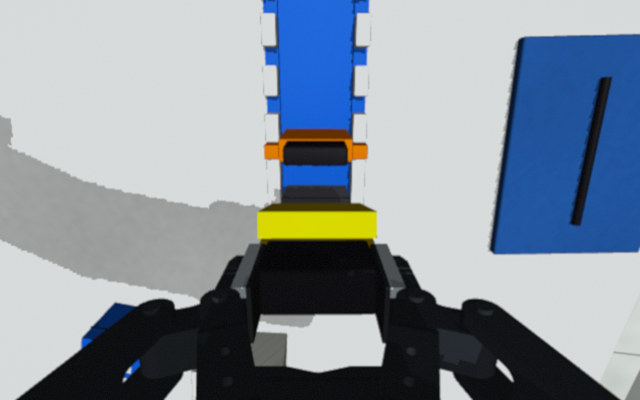

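The wrist view shows the wedge in the gripper (yellow top at (317,222)) and the stop still home (ears at row 151). Next I'll carry the wedge to the free bench at (0.45,-0.09).

Call:
step_arm(
  plan=[
    [[0, 0, 0], [0.03, -0.4, 0], 1],
    [[0, 0, 0], [0.03, -0.6, 0], 1],
    [[0, 0, 0], [0.03, -0.6, 0], 1],
    [[0, 0, 0], [0.03, -0.7, 0], 1],
    [[0, 0, 0], [0.03, -0.7, 0], 1],
    [[0, 0, 0], [0.03, -0.7, 0], 1],
    [[0, 0, 0], [0.03, -0.7, 0], 1],
    [[0, 0, 0], [0.03, -0.6, 0], 1],
    [[0, 0, 0], [0.03, -0.6, 0], 1],
    [[0, 0, 0], [0, -0.4, 0], 1],
  ],
)

```text
clock: 10.35
tool_pos: [0.4466, -0.0899, 0.2039]
tcp_rot: [-0.0, 0.659, 0.752, -0.0]
wrist_force: [-0.3, -0.7, -0.3]
finger_gap: 0.0444
gripper_force: 75.7
```

Call:
step_arm(
  plan=[
    [[0, 0, 0], [0, 0, 0.6], 1],
    [[0, 0, 0], [0, 0, 0.7], 1],
    [[0, 0, 0], [0, 0, 0.7], 1],
    [[0, 0, 0], [0, 0, 0.7], 1],
    [[0, 0, 0], [0, 0, 0.7], 1],
    [[0, 0, 0], [0, 0, 0.5], 1],
    [[0, 0, 0], [0, 0, 0.4], 1],
    [[0, 0, 0], [0, 0, 0.2], 1],
    [[0, 0, 0], [0, 0, 0.1], 1],
    [[0, 0, 0], [0, 0, 0], 1],
  ],
)

```text
clock: 11.6
tool_pos: [0.4483, -0.0899, 0.0665]
tcp_rot: [0.0, 0.659, 0.752, 0.0]
wrist_force: [0.1, -0.1, -1.2]
finger_gap: 0.0448
gripper_force: 75.8
```

Call:
step_arm(
  plan=[
    [[0, 0, 0], [0, 0, 0.05], 1],
    [[0, 0, 0], [0, 0, 0.05], 1],
    [[0, 0, 0], [0, 0, 0.03], 1],
    [[0, 0, 0], [0, 0, 0], 1],
    [[0, 0, 0], [0, 0, 0], 0],
    [[0, 0, 0], [0, 0, 0], 0],
    [[0, 0, 0], [0, 0, 0], 0],
    [[0, 0, 0], [0, 0, 0], 0],
    [[0, 0, 0], [0, 0, 0], 0],
    [[0, 0, 0], [0, 0, 0], 0],
  ],
)

```text
clock: 12.85
tool_pos: [0.4482, -0.0899, 0.0624]
tcp_rot: [-0.0, 0.659, 0.752, -0.0]
wrist_force: [0.9, -0.3, -0.7]
finger_gap: 0.0856
gripper_force: 0.0
```

Call:
step_arm(
  plan=[
    [[0, 0, 0], [0, 0, -0.3], 0],
    [[0, 0, 0], [0, 0, -0.6], 0],
    [[0, 0, 0], [0, 0, -0.8], 0],
    [[0, 0, 0], [0, 0, -0.9], 0],
    [[0, 0, 0], [0, 0, -0.9], 0],
    [[0, 0, 0], [0, 0, -0.8], 0],
    [[0, 0, 0], [0, 0, -0.5], 0],
    [[0, 0, 0], [0, 0, 0], 0],
    [[0, 0, 0], [0, 0, 0], 0],
    [[0, 0, 0], [0, 0, 0], 0],
  ],
)

```text
clock: 14.1
tool_pos: [0.4479, -0.0899, 0.2059]
tcp_rot: [-0.0, 0.659, 0.752, -0.0]
wrist_force: [-0.3, -0.8, -0.6]
finger_gap: 0.0852
gripper_force: 0.0
```

Run:
```python
from h import *
c,im=snap("wrist","w4"); o,p,r=st(); print(p,o["wrist_force"],o["joints"])
go(rail(0.001,-.059,.16),7.47)
```

```text
[ 0.44791298 -0.08989472  0.20590987] [-0.65046815 -0.46072474 -0.49342282] [-0.30092116  0.31819282  0.45836121  2.06974546 -0.19480219  0.79514021
  0.40654759]
tcp [ 0.4479 -0.0899  0.2059] yaw 7.55 tilt 0.06 | turn z 0.08 units [0.618 6.01  1.53 ] t 14.15
```

View pics/w4.png

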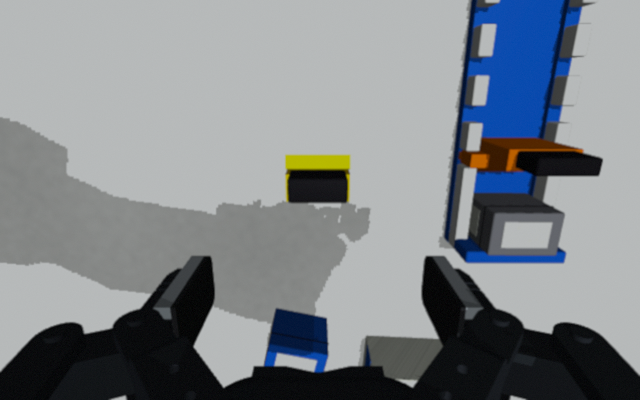

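The wrist view shows the wedge standing on the bench at (318,180). The stop is still in the rail (fin at (560,163)) with box0 behind it. Next is the stop.

Call:
step_arm(
  plan=[
    [[0, 0, 0], [0.06, 0.5, 0], 0],
    [[0, 0, 0], [0.06, 0.6, 0], 0],
    [[0, 0, 0], [0.06, 0.6, 0], 0],
    [[0, 0, 0], [0.06, 0.7, 0], 0],
    [[0, 0, 0], [0.06, 0.7, 0], 0],
    [[0, 0, 0], [0.06, 0.7, 0], 0],
    [[0, 0, 0], [0.06, 0.7, 0], 0],
    [[0, 0, 0], [0.06, 0.6, 0], 0],
    [[0, 0, 0], [0.06, 0.5, 0], 0],
    [[0, 0, 0], [0.08, 0.4, 0], 0],
  ],
)

```text
clock: 15.4
tool_pos: [0.6252, -0.0472, 0.2058]
tcp_rot: [-0.0, 0.659, 0.752, -0.0]
wrist_force: [-0.2, 0.0, 0.2]
finger_gap: 0.0855
gripper_force: 0.0
```

Call:
step_arm(
  plan=[
    [[0, 0, 0], [0, 0, 0.5], 0],
    [[0, 0, 0], [0, 0, 0.7], 0],
    [[0, 0, 0], [0, 0, 0.7], 0],
    [[0, 0, 0], [0, 0, 0.7], 0],
    [[0, 0, 0], [0, 0, 0.7], 0],
    [[0, 0, 0], [0, 0, 0.5], 0],
    [[0, 0, 0], [0, 0, 0.3], 0],
    [[0, 0, 0], [0, 0, 0.1], 0],
    [[0, 0, 0], [0, 0, 0], 0],
    [[0, 0, 0], [0, 0, 0], 0],
  ],
)

```text
clock: 16.65
tool_pos: [0.6245, -0.0477, 0.081]
tcp_rot: [0.0, 0.659, 0.752, 0.0]
wrist_force: [-0.9, 0.2, 0.0]
finger_gap: 0.085
gripper_force: 0.0
```

Call:
step_arm(
  plan=[
    [[0, 0, 0], [0, 0, 0], 0.5],
    [[0, 0, 0], [0, 0, 0], 1],
    [[0, 0, 0], [0, 0, 0], 1],
    [[0, 0, 0], [0, 0, 0], 1],
    [[0, 0, 0], [0, 0, 0], 1],
    [[0, 0, 0], [0, 0, 0], 1],
    [[0, 0, 0], [0, 0, -0.2], 1],
    [[0, 0, 0], [0, 0, -0.3], 1],
    [[0, 0, 0], [0, 0, -0.4], 1],
    [[0, 0, 0], [0, 0, -0.4], 1],
  ],
)

```text
clock: 17.9
tool_pos: [0.6243, -0.0477, 0.1205]
tcp_rot: [0.0, 0.659, 0.752, 0.0]
wrist_force: [0.2, -1.0, -0.6]
finger_gap: 0.0446
gripper_force: 61.5
```

Run:
```python
from h import *
o,p,r=st(); print(inrail(p),o["wrist_force"],o["finger_gap"])
go(rail(0,-.0617+.12,.16),7.47)
```

```text
[[ 0.00109924 -0.05868012]] [ 0.23358862 -0.97409838 -0.61816527] 0.04461964301872916
tcp [ 0.6243 -0.0477  0.1205] yaw 7.56 tilt 0.02 | turn z 0.09 units [ 3.899 -0.037 -1.317] t 17.9
```

Call:
step_arm(
  plan=[
    [[0, 0, 0.08], [0.2, 0, 0], 1],
    [[0, 0, 0], [0.4, 0, 0], 1],
    [[0, 0, 0], [0.5, 0, 0], 1],
    [[0, 0, 0], [0.6, 0, 0], 1],
    [[0, 0, 0], [0.6, 0, 0], 1],
    [[0, 0, 0], [0.6, 0, 0], 1],
    [[0, 0, 0], [0.5, 0, 0], 1],
    [[0, 0, 0], [0.37, -0.02, 0], 1],
    [[0, 0, 0], [0.2, -0.02, 0], 1],
    [[0, 0, 0], [0, 0, 0], 1],
  ],
)

```text
clock: 19.15
tool_pos: [0.6075, 0.0703, 0.1194]
tcp_rot: [0.0, 0.659, 0.752, -0.0]
wrist_force: [0.1, -0.3, -1.0]
finger_gap: 0.0446
gripper_force: 61.5
```

Call:
step_arm(
  plan=[
    [[0, 0, 0], [0, 0, 0.1], 1],
    [[0, 0, 0], [0, 0, 0.2], 1],
    [[0, 0, 0], [0, 0, 0.2], 1],
    [[0, 0, 0], [0, 0, 0.1], 1],
    [[0, 0, 0], [0, 0, 0], 1],
    [[0, 0, 0], [0, 0, 0], 1],
    [[0, 0, 0], [0, 0, 0], 1],
    [[0, 0, 0], [0, 0, 0], 1],
    [[0, 0, 0], [0, 0, 0], 1],
    [[0, 0, 0], [0, 0, 0], 1],
  ],
)

```text
clock: 20.4
tool_pos: [0.6075, 0.0702, 0.1014]
tcp_rot: [0.0, 0.659, 0.752, 0.0]
wrist_force: [-0.1, -0.6, -1.1]
finger_gap: 0.0444
gripper_force: 61.5
```

Run:
```python
from h import *
c,im=snap("wrist","w5"); cv2.imwrite("pics/w5c.png",cv2.resize(im[100:340,200:440,::-1],None,fx=2.5,fy=2.5,interpolation=cv2.INTER_CUBIC))
o,p,r=st(); print(inrail(p),p)
```

```text
[[-0.00025692  0.06043322]] [0.60748851 0.07018693 0.10141371]
```

View pics/w5c.png

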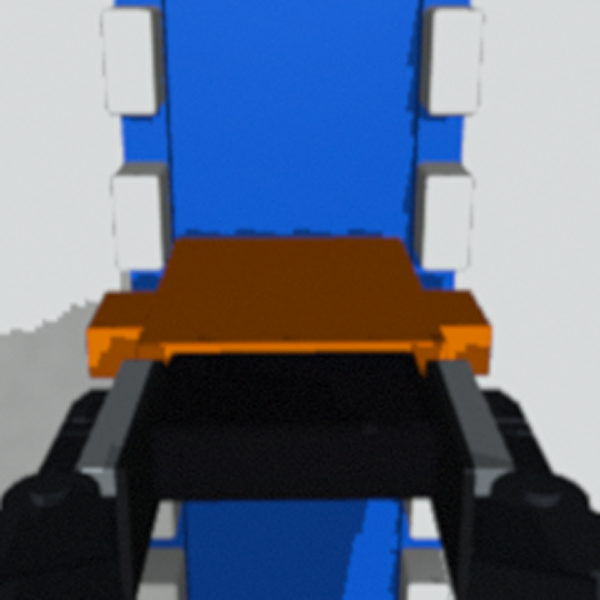

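The crop shows the stop held just above the walls, with a clear notch at crop row 140 and the next one at row 280 partly hidden behind its ears. That fits a shift of exactly three pairs, so I'll lower it.

Call:
step_arm(
  plan=[
    [[0, 0, 0], [0, 0, 0.1], 1],
    [[0, 0, 0], [0, 0, 0.1], 1],
    [[0, 0, 0], [0, 0, 0.1], 1],
    [[0, 0, 0], [0, 0, 0.1], 1],
    [[0, 0, 0], [0, 0, 0.1], 1],
    [[0, 0, 0], [0, 0, 0.1], 1],
    [[0, 0, 0], [0, 0, 0.05], 1],
    [[0, 0, 0], [0, 0, 0], 1],
    [[0, 0, 0], [0, 0, 0], 1],
    [[0, 0, 0], [0, 0, 0], 1],
  ],
)

```text
clock: 21.7
tool_pos: [0.6075, 0.0702, 0.082]
tcp_rot: [0.0, 0.659, 0.752, 0.0]
wrist_force: [0.1, -0.1, -2.7]
finger_gap: 0.0446
gripper_force: 61.5
```

Run:
```python
from h import *
c,im=snap("wrist","w6")
o,p,r=st(); print(inrail(p),p,o["wrist_force"],o["torque"])
```

```text
[[-0.0001947   0.06045162]] [0.60754781 0.07021326 0.08199992] [ 0.11684378 -0.01942463 -0.7055199 ] [-0.04312057 -0.03978157 -0.01796697]
```

Call:
step_arm(
  plan=[
    [[0, 0, 0], [0, 0, 0.05], 1],
    [[0, 0, 0], [0, 0, 0.05], 1],
    [[0, 0, 0], [0, 0, 0], 1],
    [[0, 0, 0], [0, 0, 0], 0],
    [[0, 0, 0], [0, 0, 0], 0],
    [[0, 0, 0], [0, 0, 0], 0],
    [[0, 0, 0], [0, 0, 0], 0],
    [[0, 0, 0], [0, 0, 0], 0],
    [[0, 0, 0], [0, 0, 0], 0],
    [[0, 0, 0], [0, 0, 0], 0],
  ],
)

```text
clock: 23.0
tool_pos: [0.6075, 0.0702, 0.0789]
tcp_rot: [0.0, 0.659, 0.752, -0.0]
wrist_force: [0.4, -0.3, -1.1]
finger_gap: 0.0854
gripper_force: 0.0
```

Call:
step_arm(
  plan=[
    [[0, 0, 0], [0, 0, -0.3], 0],
    [[0, 0, 0], [0, 0, -0.6], 0],
    [[0, 0, 0], [0, 0, -0.8], 0],
    [[0, 0, 0], [0, 0, -0.9], 0],
    [[0, 0, 0], [0, 0, -0.9], 0],
    [[0, 0, 0], [0, 0, -0.8], 0],
    [[0, 0, 0], [0, 0, -0.5], 0],
    [[0, 0, 0], [0, 0, 0], 0],
    [[0, 0, 0], [0, 0, 0], 0],
    [[0, 0, 0], [0, 0, 0], 0],
  ],
)

```text
clock: 24.25
tool_pos: [0.6071, 0.0702, 0.2221]
tcp_rot: [-0.0, 0.659, 0.752, -0.001]
wrist_force: [0.0, 0.7, 0.2]
finger_gap: 0.0853
gripper_force: 0.0
```

Run:
```python
from h import *
c,im=snap("wrist","w7"); snap("top","top2")
for n,p in(("ear home",rail(0.04,.0503,.042)),("ear raised17",rail(.04,.0503,.059)),("earR outer top",rail(.045,.0503,.042)),("earL outer",rail(-.045,.0503,.042)),("notch5+",rail(-.04,.0978,.03))): print(n,proj(c,[p])[0].round(1))
for a,ce,b in rects(masks(im)["orange"]): print(a,ce,b.tolist())
o,p,r=st(); print(p)
ct=cal("top"); it=cv2.imread("pics/top2.png")[:,:,::-1].copy(); m=masks(it)
for k in("red","blue","black"):
    for a,ce,b in rects(m[k],60)[:6]:
        if 180<ce[0]<500 and 200<ce[1]<260: print(k,a,ce.round(1),onz(ct,[ce],.05)[0].round(3))
```

```text
ear home [360.6 178.3]
ear raised17 [362.8 183.2]
earR outer top [366.  178.3]
earL outer [269.2 178.3]
notch5+ [274.2 125.1]
1395 [316.85304659 167.08817204] [[270.0, 155.0], [364.0, 155.0], [364.0, 187.0], [270.0, 187.0]]
[0.60726295 0.0701235  0.22229207]
blue 170 [423.2 222.5] [ 0.45  -0.279  0.05 ]
black 668 [292.1 244.3] [0.381 0.122 0.05 ]
```

View pics/w7.png

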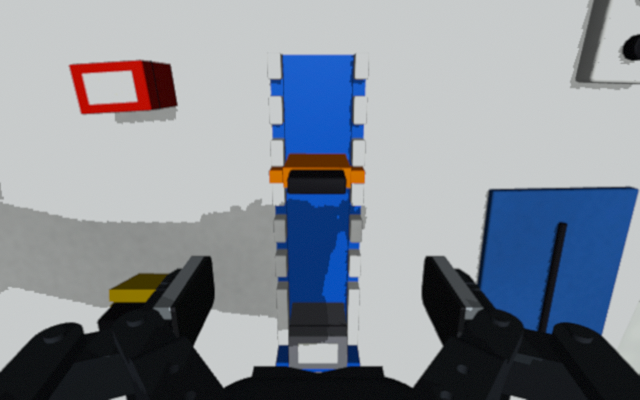

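The wrist view shows the stop home: ears at row 175, and the free notches at rows 87 and 132 are pairs 6 and 5, so it sits in pair 4. Red is at (110,87). Next I'll look at red from straight above.

```bash
cat >> h.py <<'E'
def label(c,im,col,z=.06):
    h=cv2.cvtColor(im,cv2.COLOR_RGB2HSV); m=masks(im)[col]
    if col=="black": m=h[:,:,2]<60
    if col=="blue": m=(h[:,:,0]>100)&(h[:,:,0]<128)&(h[:,:,1]>110)
    cs,hi=cv2.findContours(m.astype(np.uint8),cv2.RETR_CCOMP,cv2.CHAIN_APPROX_NONE)
    out=[]
    for q,hh in zip(cs,hi[0]):
        if hh[3]<0 or cv2.contourArea(q)<80: continue
        W=onz(c,q.reshape(-1,2),z)[:,:2]; (cx,cy),(w,hgt),a=cv2.minAreaRect((W*1000).astype(np.float32))
        b=cv2.boxPoints(((cx,cy),(w,hgt),a)); e=[b[1]-b[0],b[2]-b[1]]; e=max(e,key=np.linalg.norm)
        ang=(np.degrees(np.arctan2(e[1],e[0]))+90)%180-90
        u=q.reshape(-1,2).mean(0)
        out.append((round(cx/1000,4),round(cy/1000,4),round(max(w,hgt),1),round(min(w,hgt),1),round(ang,1),u.round(0).tolist()))
    return out
E
python3 - <<'E'
from h import *
c=cal("wrist"); im=cv2.imread("pics/w7.png")[:,:,::-1].copy()
L=label(c,im,"red"); print(L)
go([L[0][0],L[0][1],.2],L[0][4])
ct=cal("top"); it=cv2.imread("pics/top0.png")[:,:,::-1].copy()
for k in("red","black","blue"): print(k,[l for l in label(ct,it,k) if 200<l[5][0]<500 and 190<l[5][1]<260])
E
```

```text
[(0.4311, 0.1185, 42.6, 26.6, np.float32(10.8), [110.0, 87.0])]
tcp [0.6073 0.0701 0.2223] yaw 7.48 tilt 0.06 | turn z -3.32 units [ 2.684 -5.466  0.743] t 24.35
red [(0.4293, 0.1177, 45.4, 33.3, np.float32(0.7), [294.0, 229.0])]
black [(0.4506, 0.274, 49.4, 33.2, np.float32(13.6), [242.0, 221.0])]
blue [(0.4503, -0.2879, 45.8, 30.5, np.float32(-0.4), [427.0, 223.0])]
```

Call:
step_arm(
  plan=[
    [[0, 0, -3.3], [0.27, -0.5, 0.07], 0],
    [[0, 0, 0], [0.27, -0.6, 0.07], 0],
    [[0, 0, 0], [0.27, -0.6, 0.07], 0],
    [[0, 0, 0], [0.27, -0.6, 0.07], 0],
    [[0, 0, 0], [0.27, -0.6, 0.07], 0],
    [[0, 0, 0], [0.27, -0.6, 0.07], 0],
    [[0, 0, 0], [0.27, -0.6, 0.07], 0],
    [[0, 0, 0], [0.27, -0.6, 0.07], 0],
    [[0, 0, 0], [0.27, -0.5, 0.07], 0],
    [[0, 0, 0], [0.27, -0.3, 0.07], 0],
  ],
)

```text
clock: 25.6
tool_pos: [0.4299, 0.1201, 0.2018]
tcp_rot: [-0.0, 0.638, 0.77, 0.0]
wrist_force: [0.0, 0.0, 0.3]
finger_gap: 0.0854
gripper_force: 0.0
```

Run:
```python
from h import *
c,im=snap("wrist","w8")
L=label(c,im,"red"); print(L)
go([L[0][0],L[0][1],.035],L[0][4])
```

```text
[(0.4298, 0.1188, 42.6, 26.3, np.float32(10.8), [316.0, 180.0])]
tcp [0.4289 0.1209 0.2015] yaw 10.83 tilt 0.05 | turn z 0.03 units [-0.073  0.015  5.55 ] t 25.65
```

View pics/w8.png

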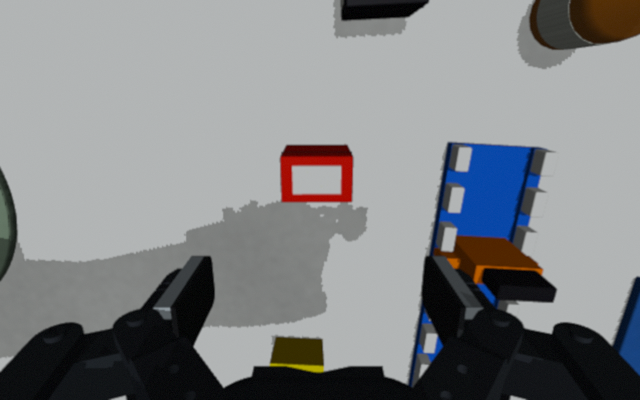

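Red's label is centred at (316,180), exactly where predicted. The black box is at the top (380,5), and the bottle is clear of the path.

Call:
step_arm(
  plan=[
    [[0, 0, 0], [-0.07, 0.02, 0.5], 0],
    [[0, 0, 0], [0, 0, 0.7], 0],
    [[0, 0, 0], [0, 0, 0.7], 0],
    [[0, 0, 0], [0, 0, 0.7], 0],
    [[0, 0, 0], [0, 0, 0.7], 0],
    [[0, 0, 0], [0, 0, 0.7], 0],
    [[0, 0, 0], [0, 0, 0.7], 0],
    [[0, 0, 0], [0, 0, 0.6], 0],
    [[0, 0, 0], [0, 0, 0.4], 0],
    [[0, 0, 0], [0, 0, 0.08], 0],
  ],
)

```text
clock: 26.9
tool_pos: [0.4315, 0.1177, 0.028]
tcp_rot: [-0.0, 0.638, 0.77, -0.0]
wrist_force: [0.1, 0.1, 0.2]
finger_gap: 0.0857
gripper_force: 0.0
```

Call:
step_arm(
  plan=[
    [[0, 0, 0], [0, 0, 0], 0],
    [[0, 0, 0], [0, 0, 0], 0.4],
    [[0, 0, 0], [0, 0, 0], 1],
    [[0, 0, 0], [0, 0, 0], 1],
    [[0, 0, 0], [0, 0, 0], 1],
    [[0, 0, 0], [0, 0, 0], 1],
    [[0, 0, 0], [0, 0, 0], 1],
    [[0, 0, 0], [0, 0, 0], 1],
    [[0, 0, 0], [0, 0, 0], 1],
    [[0, 0, 0], [0, 0, 0], 1],
  ],
  newtons=40,
)

```text
clock: 28.15
tool_pos: [0.4317, 0.118, 0.0291]
tcp_rot: [0.0, 0.638, 0.77, 0.0]
wrist_force: [-2.4, -0.4, 9.9]
finger_gap: 0.0594
gripper_force: 41.3
```

Call:
step_arm(
  plan=[
    [[0, 0, 0], [0, 0, -0.2], 1],
    [[0, 0, 0], [0, 0, -0.4], 1],
    [[0, 0, 0], [0, 0, -0.5], 1],
    [[0, 0, 0], [0, 0, -0.5], 1],
    [[0, 0, 0], [0, 0, -0.5], 1],
    [[0, 0, 0], [0, 0, -0.5], 1],
    [[0, 0, 0], [0, 0, -0.5], 1],
    [[0, 0, 0], [0, 0, -0.4], 1],
    [[0, 0, 0], [0, 0, -0.3], 1],
    [[0, 0, 0], [0, 0, 0], 1],
  ],
)

```text
clock: 29.4
tool_pos: [0.4317, 0.118, 0.1429]
tcp_rot: [0.0, 0.638, 0.77, 0.0]
wrist_force: [0.5, -0.1, -0.7]
finger_gap: 0.0594
gripper_force: 43.9
```

Run:
```python
from h import *
o,p,r=st(); print(o["finger_gap"],o["wrist_force"])
go(rail(0,-.084,.06),7.47)
c,im=snap("wrist","w9"); print(label(c,im,"red",p[2]+.032),label(c,im,"red",p[2]+.032)and inrail(np.array([label(c,im,"red",p[2]+.032)[0][:2]]))-inrail(p))
```

```text
0.0594479202884392 [ 0.49167698 -0.14829377 -0.74948051]
tcp [0.4317 0.118  0.1429] yaw 10.79 tilt 0.04 | turn z 3.32 units [-7.156  5.61   2.765] t 29.4
[(0.432, 0.1207, 40.2, 24.5, np.float32(10.7), [317.0, 296.0])] [[0.00060942 0.00264872]]
```

Call:
step_arm(
  plan=[
    [[0, 0, 3.3], [-0.4, 0.3, 0], 1],
    [[0, 0, 0], [-0.7, 0.5, 0], 1],
    [[0, 0, 0], [-0.8, 0.6, 0], 1],
    [[0, 0, 0], [-0.8, 0.65, 0], 1],
    [[0, 0, 0], [-0.9, 0.7, 0], 1],
    [[0, 0, 0], [-0.9, 0.7, 0], 1],
    [[0, 0, 0], [-0.8, 0.65, 0], 1],
    [[0, 0, 0], [-0.8, 0.6, 0], 1],
    [[0, 0, 0], [-0.6, 0.5, 0], 1],
    [[0, 0, 0], [-0.4, 0.4, 0], 1],
  ],
)

```text
clock: 30.7
tool_pos: [0.627, -0.0731, 0.1416]
tcp_rot: [-0.0, 0.661, 0.751, -0.001]
wrist_force: [-0.7, -0.2, -1.2]
finger_gap: 0.0594
gripper_force: 43.9
```

Run:
```python
from h import *
go(rail(0,-.082,.06),7.47); o,p,r=st(); print(inrail(p))
```

```text
tcp [ 0.627  -0.0731  0.1416] yaw 7.28 tilt 0.06 | turn z -0.19 units [ 0.071 -0.016  2.721] t 30.7
[[ 0.00046784 -0.08412567]]
```

Call:
step_arm(
  plan=[
    [[0, 0, -0.2], [0.07, 0, 0.3], 1],
    [[0, 0, 0], [0, 0, 0.5], 1],
    [[0, 0, 0], [0, 0, 0.5], 1],
    [[0, 0, 0], [0, 0, 0.5], 1],
    [[0, 0, 0], [0, 0, 0.4], 1],
    [[0, 0, 0], [0, 0, 0.3], 1],
    [[0, 0, 0], [0, 0, 0.2], 1],
    [[0, 0, 0], [0, 0, 0], 1],
    [[0, 0, 0], [0, 0, 0], 1],
    [[0, 0, 0], [0, 0, 0], 1],
  ],
)

```text
clock: 31.95
tool_pos: [0.6264, -0.0687, 0.0619]
tcp_rot: [0.0, 0.658, 0.753, 0.0]
wrist_force: [-0.7, -0.3, -1.7]
finger_gap: 0.0595
gripper_force: 44.0
```

Call:
step_arm(
  plan=[
    [[0, 0, 0], [0, 0, 0.1], 1],
    [[0, 0, 0], [0, 0, 0.1], 1],
    [[0, 0, 0], [0, 0, 0.1], 1],
    [[0, 0, 0], [0, 0, 0.1], 1],
    [[0, 0, 0], [0, 0, 0.1], 1],
    [[0, 0, 0], [0, 0, 0.1], 1],
    [[0, 0, 0], [0, 0, 0.1], 1],
    [[0, 0, 0], [0, 0, 0], 1],
    [[0, 0, 0], [0, 0, 0], 1],
    [[0, 0, 0], [0, 0, 0], 1],
  ],
)

```text
clock: 33.2
tool_pos: [0.6263, -0.0687, 0.0406]
tcp_rot: [0.0, 0.658, 0.753, 0.0]
wrist_force: [-0.3, 1.0, -0.8]
finger_gap: 0.0594
gripper_force: 44.0
```

Run:
```python
from h import *
go(rail(0,-.084,.036),7.47); o,p,r=st(); print(inrail(p),o["wrist_force"],o["torque"])
```

```text
tcp [ 0.6263 -0.0687  0.0406] yaw 7.68 tilt 0.01 | turn z 0.21 units [-0.141 -0.009  0.154] t 33.2
[[ 0.00028368 -0.07975571]] [-0.32310654  1.04370903 -0.79625628] [-0.00606693  0.0126113  -0.01938135]
```

Call:
step_arm(
  plan=[
    [[0, 0, 0.2], [0, 0, 0.1], 1],
    [[0, 0, 0], [0, 0, 0.05], 1],
    [[0, 0, 0], [-0.05, 0, 0], 1],
    [[0, 0, 0], [-0.05, 0, 0], 1],
    [[0, 0, 0], [-0.05, 0, 0], 1],
    [[0, 0, 0], [-0.05, 0, 0], 1],
    [[0, 0, 0], [-0.05, 0, 0], 1],
    [[0, 0, 0], [0, 0, 0], 1],
    [[0, 0, 0], [0, 0, 0], 1],
    [[0, 0, 0], [0, 0, 0], 1],
  ],
)

```text
clock: 34.45
tool_pos: [0.6272, -0.0761, 0.036]
tcp_rot: [-0.0, 0.659, 0.752, 0.0]
wrist_force: [-0.0, -0.6, -1.8]
finger_gap: 0.0594
gripper_force: 44.0
```

Call:
step_arm(
  plan=[
    [[0, 0, 0], [-0.04, 0, 0], 1],
    [[0, 0, 0], [0, 0, 0], 1],
    [[0, 0, 0], [-0.04, 0, 0], 1],
    [[0, 0, 0], [0, 0, 0], 1],
    [[0, 0, 0], [0, 0, 0], 1],
    [[0, 0, 0], [0, 0, 0], 1],
    [[0, 0, 0], [0, 0, 0], 1],
    [[0, 0, 0], [0, 0, 0], 1],
    [[0, 0, 0], [0, 0, 0], 1],
    [[0, 0, 0], [0, 0, 0], 1],
  ],
)

```text
clock: 35.7
tool_pos: [0.6273, -0.0769, 0.036]
tcp_rot: [-0.001, 0.659, 0.752, 0.0]
wrist_force: [-2.1, 10.1, 2.3]
finger_gap: 0.059
gripper_force: 44.6
```

Run:
```python
from h import *
o,p,r=st(); print(inrail(p),p,o["wrist_force"],o["torque"])
```

```text
[[ 0.00023584 -0.08793918]] [ 0.62726655 -0.07686219  0.03596897] [-2.14898576 10.06573549  2.28755002] [ 1.95596588  0.55316498 -0.15445321]
```

Call:
step_arm(
  plan=[
    [[0, 0, 0], [0, 0, 0], 0],
    [[0, 0, 0], [0, 0, 0], 0],
    [[0, 0, 0], [0, 0, 0], 0],
    [[0, 0, 0], [0, 0, 0], 0],
    [[0, 0, 0], [0, 0, 0], 0],
    [[0, 0, 0], [0, 0, 0], 0],
    [[0, 0, 0], [0, 0, -0.3], 0],
    [[0, 0, 0], [0, 0, -0.6], 0],
    [[0, 0, 0], [0, 0, -0.8], 0],
    [[0, 0, 0], [0, 0, -0.9], 0],
  ],
)

```text
clock: 36.95
tool_pos: [0.6276, -0.0786, 0.116]
tcp_rot: [0.0, 0.659, 0.752, 0.0]
wrist_force: [0.4, 0.1, 0.9]
finger_gap: 0.0852
gripper_force: 0.0
```

Call:
step_arm(
  plan=[
    [[0, 0, 0], [0, 0, -0.9], 0],
    [[0, 0, 0], [0, 0, -0.9], 0],
    [[0, 0, 0], [0, 0, -0.8], 0],
    [[0, 0, 0], [0, 0, -0.5], 0],
    [[0, 0, 0], [0, 0, 0], 0],
    [[0, 0, 0], [0, 0, 0], 0],
    [[0, 0, 0], [0, 0, 0], 0],
    [[0, 0, 0], [0, 0, 0], 0],
    [[0, 0, 0], [0, 0, 0], 0],
    [[0, 0, 0], [0, 0, 0], 0],
  ],
)

```text
clock: 38.2
tool_pos: [0.6275, -0.0786, 0.2069]
tcp_rot: [-0.0, 0.659, 0.752, -0.0]
wrist_force: [0.5, 0.9, 0.7]
finger_gap: 0.0852
gripper_force: 0.0
```

Run:
```python
from h import *
c,im=snap("wrist","w10"); L=label(c,im,"red",.066); print(L, L and inrail(np.array([L[0][:2]])))
ct,it=snap("top","top3")
for k in("black","blue"): print(k,[l for l in label(ct,it,k) if 200<l[5][0]<500 and 190<l[5][1]<260])
go([.4503,-.2879,.2],-0.4)
```

```text
[(0.628, -0.0753, 42.3, 26.0, np.float32(7.5), [318.0, 174.0])] [[ 0.00116616 -0.08648561]]
black [(0.4509, 0.274, 50.1, 33.9, np.float32(12.3), [242.0, 221.0])]
blue [(0.4504, -0.2861, 47.6, 31.4, np.float32(-5.7), [427.0, 223.0])]
tcp [ 0.6275 -0.0786  0.207 ] yaw 7.48 tilt 0.0 | turn z 7.88 units [-7.019 -5.857  0.232] t 38.3
```

Call:
step_arm(
  plan=[
    [[0, 0, 0], [-0.5, -0.5, 0], 0],
    [[0, 0, 0], [-0.75, -0.8, 0], 0],
    [[0, 0, 0], [-0.8, -0.9, 0], 0],
    [[0, 0, 0], [-0.8, -0.9, 0], 0],
    [[0, 0, 0], [-0.8, -0.9, 0], 0],
    [[0, 0, 0], [-0.8, -0.9, 0], 0],
    [[0, 0, 0], [-0.8, -0.9, 0], 0],
    [[0, 0, 0], [-0.5, -0.6, 0], 0],
    [[0, 0, 0], [-0.4, -0.36, 0.2], 0],
    [[0, 0, 6], [0, 0, 0], 0],
  ],
)

```text
clock: 39.55
tool_pos: [0.4492, -0.2891, 0.2006]
tcp_rot: [-0.0, 0.699, 0.715, -0.0]
wrist_force: [0.1, 0.6, -0.4]
finger_gap: 0.0853
gripper_force: 0.0
```

Call:
step_arm(
  plan=[
    [[0, 0, 5.5], [0, 0, 0], 0],
    [[0, 0, 0], [0, 0, 0], 0],
    [[0, 0, 0], [0, 0, 0], 0],
    [[0, 0, 0], [0, 0, 0], 0],
    [[0, 0, 0], [0, 0, 0], 0],
    [[0, 0, 0], [0, 0, 0], 0],
    [[0, 0, 0], [0, 0, 0], 0],
    [[0, 0, 0], [0, 0, 0], 0],
    [[0, 0, 0], [0, 0, 0], 0],
    [[0, 0, 0], [0, 0, 0], 0],
  ],
)

```text
clock: 40.8
tool_pos: [0.4504, -0.2879, 0.201]
tcp_rot: [-0.0, 0.731, 0.682, -0.0]
wrist_force: [0.4, -0.6, -0.2]
finger_gap: 0.0854
gripper_force: 0.0
```

Run:
```python
from h import *
c,im=snap("wrist","w11")
L=label(c,im,"blue"); print(L)
for l in L: go([l[0],l[1],.028],l[4])
```

```text
[(0.5825, -0.3497, 54.2, 32.6, np.float32(-85.8), [475.0, 237.0]), (0.4515, -0.2846, 41.7, 26.0, np.float32(-4.0), [317.0, 175.0])]
tcp [ 0.4504 -0.2879  0.201 ] yaw -4.01 tilt 0.0 | turn z 81.79 units [4.239 2.378 5.767] t 40.85
tcp [ 0.4504 -0.2879  0.201 ] yaw -4.01 tilt 0.0 | turn z -0.01 units [0.111 0.028 5.767] t 40.85
```

View pics/w11.png

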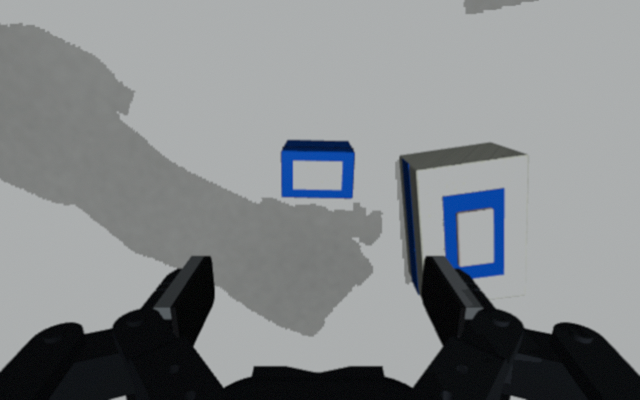

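The wrist view shows blue centred at (317,175) and turned -4°. The carton is about 45 mm to its right, and an open finger reaches 27 mm past the box, so the grasp is clear.

Call:
step_arm(
  plan=[
    [[0, 0, 0], [0.05, 0.02, 0.5], 0],
    [[0, 0, 0], [0, 0, 0.7], 0],
    [[0, 0, 0], [0, 0, 0.7], 0],
    [[0, 0, 0], [0, 0, 0.7], 0],
    [[0, 0, 0], [0, 0, 0.7], 0],
    [[0, 0, 0], [0, 0, 0.7], 0],
    [[0, 0, 0], [0, 0, 0.7], 0],
    [[0, 0, 0], [0, 0, 0.6], 0],
    [[0, 0, 0], [0, 0, 0.4], 0],
    [[0, 0, 0], [0, 0, 0.07], 0],
  ],
)

```text
clock: 42.1
tool_pos: [0.4508, -0.2864, 0.0272]
tcp_rot: [-0.0, 0.731, 0.682, -0.0]
wrist_force: [-0.2, -0.5, -0.7]
finger_gap: 0.0857
gripper_force: 0.0
```

Call:
step_arm(
  plan=[
    [[0, 0, 0], [0, 0, 0], 0],
    [[0, 0, 0], [0, 0, 0], 0.4],
    [[0, 0, 0], [0, 0, 0], 1],
    [[0, 0, 0], [0, 0, 0], 1],
    [[0, 0, 0], [0, 0, 0], 1],
    [[0, 0, 0], [0, 0, 0], 1],
    [[0, 0, 0], [0, 0, 0], 1],
    [[0, 0, 0], [0, 0, 0], 1],
    [[0, 0, 0], [0, 0, 0], 1],
    [[0, 0, 0], [0, 0, 0], 1],
  ],
  newtons=40,
)

```text
clock: 43.35
tool_pos: [0.4514, -0.2865, 0.0285]
tcp_rot: [0.0, 0.731, 0.682, 0.0]
wrist_force: [-1.1, 0.7, 7.2]
finger_gap: 0.0594
gripper_force: 42.4
```

Call:
step_arm(
  plan=[
    [[0, 0, 0], [0, 0, -0.2], 1],
    [[0, 0, 0], [0, 0, -0.4], 1],
    [[0, 0, 0], [0, 0, -0.5], 1],
    [[0, 0, 0], [0, 0, -0.5], 1],
    [[0, 0, 0], [0, 0, -0.5], 1],
    [[0, 0, 0], [0, 0, -0.5], 1],
    [[0, 0, 0], [0, 0, -0.5], 1],
    [[0, 0, 0], [0, 0, -0.4], 1],
    [[0, 0, 0], [0, 0, -0.4], 1],
    [[0, 0, 0], [0, 0, -0.2], 1],
  ],
)

```text
clock: 44.6
tool_pos: [0.4513, -0.2865, 0.1516]
tcp_rot: [0.0, 0.731, 0.682, 0.0]
wrist_force: [-0.1, -0.3, -1.7]
finger_gap: 0.0593
gripper_force: 43.8
```

Run:
```python
from h import *
o,p,r=st(); print(o["finger_gap"],o["wrist_force"])
go(rail(0,-.041,.06),7.47)
```

```text
0.059327273632551504 [-0.05338849 -0.31860609 -1.66624215]
tcp [ 0.4513 -0.2865  0.1516] yaw -4.01 tilt 0.03 | turn z -11.48 units [7.73  6.717 3.054] t 44.6
```

Call:
step_arm(
  plan=[
    [[0, 0, -5.8], [0, 0, 0], 1],
    [[0, 0, -5.7], [0, 0, 0], 1],
    [[0, 0, 0], [0.5, 0.4, 0], 1],
    [[0, 0, 0], [0.8, 0.7, 0], 1],
    [[0, 0, 0], [0.8, 0.7, 0], 1],
    [[0, 0, 0], [0.8, 0.7, 0], 1],
    [[0, 0, 0], [0.8, 0.7, 0], 1],
    [[0, 0, 0], [0.8, 0.7, 0], 1],
    [[0, 0, 0], [0.8, 0.7, 0], 1],
    [[0, 0, 0], [0.8, 0.7, 0], 1],
  ],
)

```text
clock: 45.85
tool_pos: [0.5856, -0.082, 0.1507]
tcp_rot: [-0.0, 0.66, 0.751, -0.0]
wrist_force: [0.7, -0.3, -1.6]
finger_gap: 0.0591
gripper_force: 43.9
```

Call:
step_arm(
  plan=[
    [[0, 0, 0], [0.8, 0.7, 0], 1],
    [[0, 0, 0], [0.5, 0.4, 0], 1],
    [[0, 0, 0], [0.33, 0.32, 0], 1],
    [[0, 0, 0], [0, 0, 0.4], 1],
    [[0, 0, 0], [0, 0, 0.6], 1],
    [[0, 0, 0], [0, 0, 0.6], 1],
    [[0, 0, 0], [0, 0, 0.5], 1],
    [[0, 0, 0], [0, 0, 0.3], 1],
    [[0, 0, 0], [0, 0, 0], 1],
    [[0, 0, 0], [0, 0, 0], 1],
  ],
)

```text
clock: 47.1
tool_pos: [0.6211, -0.0304, 0.0794]
tcp_rot: [0.0, 0.659, 0.752, 0.0]
wrist_force: [0.2, -0.7, -2.3]
finger_gap: 0.0592
gripper_force: 43.9
```

Run:
```python
from h import *
o,p,r=st(); print(o["finger_gap"],o["wrist_force"],inrail(p))
go(rail(0,-.041,.0355),7.47)
```

```text
0.059176700815451524 [ 0.18179386 -0.70017792 -2.29188219] [[ 0.00018643 -0.04102422]]
tcp [ 0.6211 -0.0304  0.0794] yaw 7.48 tilt 0.04 | turn z 0.01 units [ 1.000e-03 -6.000e-03  1.463e+00] t 47.1
```

Call:
step_arm(
  plan=[
    [[0, 0, 0], [0, 0, 0.2], 1],
    [[0, 0, 0], [0, 0, 0.25], 1],
    [[0, 0, 0], [0, 0, 0.25], 1],
    [[0, 0, 0], [0, 0, 0.25], 1],
    [[0, 0, 0], [0, 0, 0.2], 1],
    [[0, 0, 0], [0, 0, 0.15], 1],
    [[0, 0, 0], [0, 0, 0.1], 1],
    [[0, 0, 0], [0, 0, 0.05], 1],
    [[0, 0, 0], [0, 0, 0], 1],
    [[0, 0, 0], [0, 0, 0], 1],
  ],
)

```text
clock: 48.35
tool_pos: [0.6209, -0.0302, 0.0356]
tcp_rot: [0.0, 0.659, 0.752, 0.0]
wrist_force: [-0.2, 0.3, -1.3]
finger_gap: 0.0594
gripper_force: 43.9
```

Call:
step_arm(
  plan=[
    [[0, 0, 0], [-0.05, 0, 0], 1],
    [[0, 0, 0], [-0.05, 0, 0], 1],
    [[0, 0, 0], [-0.05, 0, 0], 1],
    [[0, 0, 0], [-0.04, 0, 0], 1],
    [[0, 0, 0], [-0.03, 0, 0], 1],
    [[0, 0, 0], [0, 0, 0], 1],
    [[0, 0, 0], [0, 0, 0], 1],
    [[0, 0, 0], [0, 0, 0], 1],
    [[0, 0, 0], [0, 0, 0], 1],
    [[0, 0, 0], [0, 0, 0], 1],
  ],
)

```text
clock: 49.6
tool_pos: [0.6217, -0.0368, 0.0354]
tcp_rot: [0.0, 0.659, 0.752, -0.0]
wrist_force: [0.6, 0.2, -1.2]
finger_gap: 0.0592
gripper_force: 43.9
```

Run:
```python
from h import *
o,p,r=st(); print(o["finger_gap"],o["wrist_force"],inrail(p),p)
```

```text
0.05915315451069226 [ 0.57826041  0.21090537 -1.17543403] [[-9.53977357e-05 -4.74749073e-02]] [ 0.62167748 -0.03678439  0.03540768]
```

Call:
step_arm(
  plan=[
    [[0, 0, 0], [-0.04, 0, 0], 1],
    [[0, 0, 0], [0, 0, 0], 1],
    [[0, 0, 0], [-0.04, 0, 0], 1],
    [[0, 0, 0], [0, 0, 0], 1],
    [[0, 0, 0], [-0.02, 0, 0], 1],
    [[0, 0, 0], [0, 0, 0], 1],
    [[0, 0, 0], [0, 0, 0], 1],
    [[0, 0, 0], [0, 0, 0], 1],
    [[0, 0, 0], [0, 0, 0], 1],
    [[0, 0, 0], [0, 0, 0], 1],
  ],
)

```text
clock: 50.85
tool_pos: [0.6218, -0.0376, 0.0354]
tcp_rot: [-0.001, 0.659, 0.752, 0.001]
wrist_force: [-4.1, 12.4, 3.4]
finger_gap: 0.0595
gripper_force: 44.5
```

Run:
```python
from h import *
o,p,r=st(); print(o["finger_gap"],o["wrist_force"],inrail(p),p)
```

```text
0.059467609892848085 [-4.10914568 12.42839579  3.43532351] [[-0.00011947 -0.04828641]] [ 0.62175912 -0.03759214  0.03538515]
```

Contact at rail y = -48 mm, as it should be. Release, rise and go for black.

Call:
step_arm(
  plan=[
    [[0, 0, 0], [0, 0, 0], 0],
    [[0, 0, 0], [0, 0, 0], 0],
    [[0, 0, 0], [0, 0, 0], 0],
    [[0, 0, 0], [0, 0, 0], 0],
    [[0, 0, 0], [0, 0, 0], 0],
    [[0, 0, 0], [0, 0, 0], 0],
    [[0, 0, 0], [0, 0, -0.3], 0],
    [[0, 0, 0], [0, 0, -0.6], 0],
    [[0, 0, 0], [0, 0, -0.8], 0],
    [[0, 0, 0], [0, 0, -0.9], 0],
  ],
)

```text
clock: 52.1
tool_pos: [0.6222, -0.0398, 0.1154]
tcp_rot: [0.0, 0.659, 0.752, 0.0]
wrist_force: [0.2, -0.3, 0.6]
finger_gap: 0.0853
gripper_force: 0.0
```

Call:
step_arm(
  plan=[
    [[0, 0, 0], [0, 0, -0.9], 0],
    [[0, 0, 0], [0, 0, -0.9], 0],
    [[0, 0, 0], [0, 0, -0.8], 0],
    [[0, 0, 0], [0, 0, -0.5], 0],
    [[0, 0, 0], [0, 0, 0], 0],
    [[0, 0, 0], [0, 0, 0], 0],
    [[0, 0, 0], [0, 0, 0], 0],
    [[0, 0, 0], [0, 0, 0], 0],
    [[0, 0, 0], [0, 0, 0], 0],
    [[0, 0, 0], [0, 0, 0], 0],
  ],
)

```text
clock: 53.35
tool_pos: [0.622, -0.0397, 0.2063]
tcp_rot: [-0.0, 0.659, 0.752, -0.0]
wrist_force: [0.3, -0.5, 0.3]
finger_gap: 0.0854
gripper_force: 0.0
```

Run:
```python
from h import *
c,im=snap("wrist","w12")
for k in("red","blue"): print(k,[(inrail(np.array([l[:2]])).round(4),l[4]) for l in label(c,im,k,.066)])
ct,it=snap("top","top4")
L=[l for l in label(ct,it,"black") if 200<l[5][0]<500 and 190<l[5][1]<260]; print(L)
go([.4509,.272,.2],7.47); go([.4509,.272,.2],12.5)
```

```text
red [(array([[ 0.001 , -0.0863]]), np.float32(7.5))]
blue [(array([[ 0.2178, -0.0606]]), np.float32(-81.4)), (array([[ 0.0007, -0.0463]]), np.float32(7.5))]
[(0.4509, 0.274, 50.1, 33.9, np.float32(12.3), [242.0, 221.0])]
tcp [ 0.6221 -0.0398  0.2064] yaw 7.48 tilt 0.0 | turn z 0.01 units [11.047 -4.306  0.213] t 53.45
tcp [ 0.6221 -0.0398  0.2064] yaw 7.48 tilt 0.0 | turn z -5.02 units [11.382 -3.321  0.213] t 53.45
```

Call:
step_arm(
  plan=[
    [[0, 0, -5], [0, 0, 0], 0],
    [[0, 0, 0], [0.5, -0.15, 0], 0],
    [[0, 0, 0], [0.8, -0.25, 0], 0],
    [[0, 0, 0], [0.9, -0.26, 0], 0],
    [[0, 0, 0], [1, -0.29, 0], 0],
    [[0, 0, 0], [1, -0.29, 0], 0],
    [[0, 0, 0], [1, -0.29, 0], 0],
    [[0, 0, 0], [1, -0.29, 0], 0],
    [[0, 0, 0], [1, -0.29, 0], 0],
    [[0, 0, 0], [1, -0.29, 0], 0],
  ],
)

```text
clock: 54.7
tool_pos: [0.4972, 0.1865, 0.2065]
tcp_rot: [-0.0, 0.627, 0.779, 0.0]
wrist_force: [-0.1, -0.1, 0.2]
finger_gap: 0.0854
gripper_force: 0.0
```

Call:
step_arm(
  plan=[
    [[0, 0, 0], [1, -0.29, 0.1], 0],
    [[0, 0, 0], [0.9, -0.26, 0.1], 0],
    [[0, 0, 0], [0.8, -0.22, 0], 0],
    [[0, 0, 0], [0.5, -0.16, 0], 0],
    [[0, 0, 0], [0, 0, 0], 0],
    [[0, 0, 0], [0, 0, 0], 0],
    [[0, 0, 0], [0, 0, 0], 0],
    [[0, 0, 0], [0, 0, 0], 0],
    [[0, 0, 0], [0, 0, 0], 0],
    [[0, 0, 0], [0, 0, 0], 0],
  ],
)

```text
clock: 55.95
tool_pos: [0.4507, 0.2725, 0.2004]
tcp_rot: [0.0, 0.626, 0.78, -0.0]
wrist_force: [-0.0, 0.2, -0.2]
finger_gap: 0.0853
gripper_force: 0.0
```

Run:
```python
from h import *
c,im=snap("wrist","w13")
L=label(c,im,"black"); print(L)
for l in L: go([l[0],l[1]-.0015,.028],l[4])
```

```text
[(0.4512, 0.2755, 42.7, 26.8, np.float32(12.5), [318.0, 175.0])]
tcp [0.4506 0.2725 0.2004] yaw 12.48 tilt 0.0 | turn z -0.02 units [0.045 0.029 5.746] t 56.0
```

View pics/w13.png

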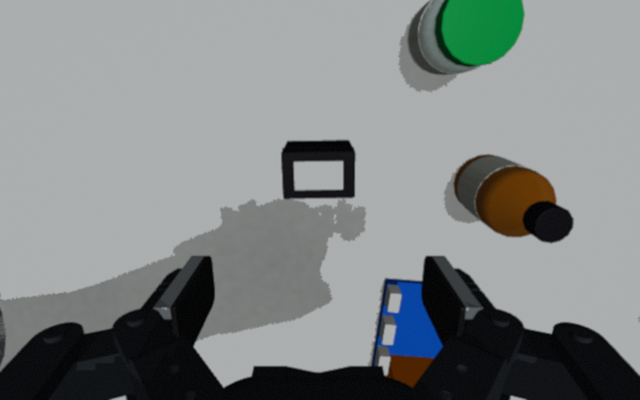

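Black is centred at (318,175), with the bottle about 100 px to the right and well clear. Grasp it.

Call:
step_arm(
  plan=[
    [[0, 0, 0], [0.05, 0.03, 0.5], 0],
    [[0, 0, 0], [0, 0, 0.7], 0],
    [[0, 0, 0], [0, 0, 0.7], 0],
    [[0, 0, 0], [0, 0, 0.7], 0],
    [[0, 0, 0], [0, 0, 0.7], 0],
    [[0, 0, 0], [0, 0, 0.7], 0],
    [[0, 0, 0], [0, 0, 0.7], 0],
    [[0, 0, 0], [0, 0, 0.6], 0],
    [[0, 0, 0], [0, 0, 0.4], 0],
    [[0, 0, 0], [0, 0, 0.05], 0],
  ],
)

```text
clock: 57.25
tool_pos: [0.4509, 0.2739, 0.0272]
tcp_rot: [-0.0, 0.626, 0.78, -0.001]
wrist_force: [0.6, 0.6, 0.1]
finger_gap: 0.0856
gripper_force: 0.0
```

Call:
step_arm(
  plan=[
    [[0, 0, 0], [0, 0, 0], 0],
    [[0, 0, 0], [0, 0, 0], 0.4],
    [[0, 0, 0], [0, 0, 0], 1],
    [[0, 0, 0], [0, 0, 0], 1],
    [[0, 0, 0], [0, 0, 0], 1],
    [[0, 0, 0], [0, 0, 0], 1],
    [[0, 0, 0], [0, 0, 0], 1],
    [[0, 0, 0], [0, 0, 0], 1],
    [[0, 0, 0], [0, 0, 0], 1],
    [[0, 0, 0], [0, 0, 0], 1],
  ],
  newtons=40,
)

```text
clock: 58.5
tool_pos: [0.4514, 0.2744, 0.0285]
tcp_rot: [0.0, 0.626, 0.78, 0.0]
wrist_force: [-1.3, -0.6, 6.8]
finger_gap: 0.0592
gripper_force: 42.3
```

Call:
step_arm(
  plan=[
    [[0, 0, 0], [0, 0, -0.2], 1],
    [[0, 0, 0], [0, 0, -0.4], 1],
    [[0, 0, 0], [0, 0, -0.6], 1],
    [[0, 0, 0], [0, 0, -0.7], 1],
    [[0, 0, 0], [0, 0, -0.7], 1],
    [[0, 0, 0], [0, 0, -0.7], 1],
    [[0, 0, 0], [0, 0, -0.6], 1],
    [[0, 0, 0], [0, 0, -0.6], 1],
    [[0, 0, 0], [0, 0, -0.4], 1],
    [[0, 0, 0], [0, 0, -0.2], 1],
  ],
)

```text
clock: 59.75
tool_pos: [0.4512, 0.2744, 0.1819]
tcp_rot: [0.0, 0.626, 0.78, 0.001]
wrist_force: [-0.7, -0.1, -0.9]
finger_gap: 0.0595
gripper_force: 43.6
```

Run:
```python
from h import *
o,p,r=st(); print(o["finger_gap"],o["wrist_force"])
go(rail(0,-.002,.06),7.47)
```

```text
0.05950807162851016 [-0.66974064 -0.0712636  -0.91273246]
tcp [0.4512 0.2744 0.1819] yaw 12.49 tilt 0.06 | turn z 5.02 units [-9.506  4.288  4.064] t 59.75
```

Call:
step_arm(
  plan=[
    [[0, 0, 5], [0, 0, 0], 1],
    [[0, 0, 0], [-0.5, 0.22, 0], 1],
    [[0, 0, 0], [-0.8, 0.36, 0], 1],
    [[0, 0, 0], [-0.9, 0.41, 0], 1],
    [[0, 0, 0], [-1, 0.45, 0], 1],
    [[0, 0, 0], [-1, 0.45, 0], 1],
    [[0, 0, 0], [-1, 0.45, 0], 1],
    [[0, 0, 0], [-1, 0.45, 0], 1],
    [[0, 0, 0], [-1, 0.45, 0], 1],
    [[0, 0, 0], [-0.9, 0.41, 0], 1],
  ],
)

```text
clock: 61.0
tool_pos: [0.5918, 0.045, 0.1806]
tcp_rot: [-0.0, 0.659, 0.752, -0.0]
wrist_force: [1.4, 0.1, -1.1]
finger_gap: 0.0593
gripper_force: 43.7
```

Call:
step_arm(
  plan=[
    [[0, 0, 0], [-0.8, 0.36, 0], 1],
    [[0, 0, 0], [-0.6, 0.28, 0], 1],
    [[0, 0, 0], [0, 0, 0.4], 1],
    [[0, 0, 0], [0, 0, 0.6], 1],
    [[0, 0, 0], [0, 0, 0.6], 1],
    [[0, 0, 0], [0, 0, 0.6], 1],
    [[0, 0, 0], [0, 0, 0.6], 1],
    [[0, 0, 0], [0, 0, 0.4], 1],
    [[0, 0, 0], [0, 0, 0.2], 1],
    [[0, 0, 0], [0, 0, 0], 1],
  ],
)

```text
clock: 62.25
tool_pos: [0.6159, 0.0083, 0.0788]
tcp_rot: [-0.0, 0.659, 0.752, -0.0]
wrist_force: [0.2, 0.9, -0.4]
finger_gap: 0.0592
gripper_force: 43.7
```

Run:
```python
from h import *
o,p,r=st(); print(o["finger_gap"],o["wrist_force"],inrail(p))
go(rail(0,-.001,.0355),7.47)
```

```text
0.059217446441961384 [ 0.16085685  0.90367807 -0.43812046] [[-2.28578909e-06 -2.00486462e-03]]
tcp [0.6159 0.0083 0.0788] yaw 7.48 tilt 0.01 | turn z 0.01 units [0.033 0.    1.442] t 62.25
```

Call:
step_arm(
  plan=[
    [[0, 0, 0], [0, 0, 0.2], 1],
    [[0, 0, 0], [0, 0, 0.25], 1],
    [[0, 0, 0], [0, 0, 0.25], 1],
    [[0, 0, 0], [0, 0, 0.25], 1],
    [[0, 0, 0], [0, 0, 0.2], 1],
    [[0, 0, 0], [0, 0, 0.15], 1],
    [[0, 0, 0], [0, 0, 0.1], 1],
    [[0, 0, 0], [0, 0, 0.04], 1],
    [[0, 0, 0], [0, 0, 0], 1],
    [[0, 0, 0], [0, 0, 0], 1],
  ],
)

```text
clock: 63.5
tool_pos: [0.616, 0.0084, 0.0359]
tcp_rot: [0.0, 0.659, 0.752, 0.0]
wrist_force: [-0.3, -0.5, -1.3]
finger_gap: 0.0597
gripper_force: 43.7
```

Call:
step_arm(
  plan=[
    [[0, 0, 0], [-0.05, 0, 0], 1],
    [[0, 0, 0], [-0.05, 0, 0], 1],
    [[0, 0, 0], [-0.05, 0, 0], 1],
    [[0, 0, 0], [-0.04, 0, 0], 1],
    [[0, 0, 0], [-0.03, 0, 0], 1],
    [[0, 0, 0], [-0.03, 0, 0], 1],
    [[0, 0, 0], [0, 0, 0], 1],
    [[0, 0, 0], [0, 0, 0], 1],
    [[0, 0, 0], [0, 0, 0], 1],
    [[0, 0, 0], [0, 0, 0], 1],
  ],
)

```text
clock: 64.75
tool_pos: [0.6165, 0.0028, 0.0357]
tcp_rot: [-0.001, 0.659, 0.752, 0.0]
wrist_force: [-2.9, 10.2, 3.9]
finger_gap: 0.0593
gripper_force: 44.0
```

Run:
```python
from h import *
o,p,r=st(); print(o["finger_gap"],o["wrist_force"],inrail(p),p)
```

```text
0.05928552668093456 [-2.90698925 10.24183343  3.90660747] [[-4.14248770e-05 -7.57218292e-03]] [0.61654336 0.0027867  0.03571652]
```

Call:
step_arm(
  plan=[
    [[0, 0, 0], [0, 0, 0], 0],
    [[0, 0, 0], [0, 0, 0], 0],
    [[0, 0, 0], [0, 0, 0], 0],
    [[0, 0, 0], [0, 0, 0], 0],
    [[0, 0, 0], [0, 0, 0], 0],
    [[0, 0, 0], [0, 0, 0], 0],
    [[0, 0, 0], [0, 0, -0.3], 0],
    [[0, 0, 0], [0, 0, -0.6], 0],
    [[0, 0, 0], [0, 0, -0.8], 0],
    [[0, 0, 0], [0, 0, -0.9], 0],
  ],
)

```text
clock: 66.0
tool_pos: [0.617, 0.0009, 0.1157]
tcp_rot: [0.0, 0.659, 0.752, 0.0]
wrist_force: [1.1, -0.6, 0.7]
finger_gap: 0.0855
gripper_force: 0.0
```

Call:
step_arm(
  plan=[
    [[0, 0, 0], [0, 0, -0.9], 0],
    [[0, 0, 0], [0, 0, -0.9], 0],
    [[0, 0, 0], [0, 0, -0.8], 0],
    [[0, 0, 0], [0, 0, -0.5], 0],
    [[0, 0, 0], [0, 0, 0], 0],
    [[0, 0, 0], [0, 0, 0], 0],
    [[0, 0, 0], [0, 0, 0], 0],
    [[0, 0, 0], [0, 0, 0], 0],
    [[0, 0, 0], [0, 0, 0], 0],
    [[0, 0, 0], [0, 0, 0], 0],
  ],
)

```text
clock: 67.25
tool_pos: [0.6169, 0.001, 0.2066]
tcp_rot: [-0.0, 0.659, 0.752, -0.0]
wrist_force: [0.3, -0.0, -0.3]
finger_gap: 0.0851
gripper_force: 0.0
```

Run:
```python
from h import *
c,im=snap("wrist","w14"); cs,it=snap("scene","scene2"); snap("top","top5")
for k in("red","blue","black"): print(k,[(inrail(np.array([l[:2]])).round(4),l[4]) for l in label(c,im,k,.066)])
go([.4482,-.0899,.2],7.5)
```

```text
red [(array([[ 0.0011, -0.0867]]), np.float32(7.5))]
blue [(array([[ 0.0008, -0.0462]]), np.float32(7.5)), (array([[ 0.2179, -0.0544]]), np.float32(-81.4))]
black [(array([[-0.1316, -0.0639]]), np.float32(-73.9)), (array([[ 0.0011, -0.0062]]), np.float32(7.5))]
tcp [0.6169 0.001  0.2067] yaw 7.48 tilt 0.0 | turn z -0.02 units [-2.27  -5.97   0.223] t 67.4
```

View pics/scene2.png

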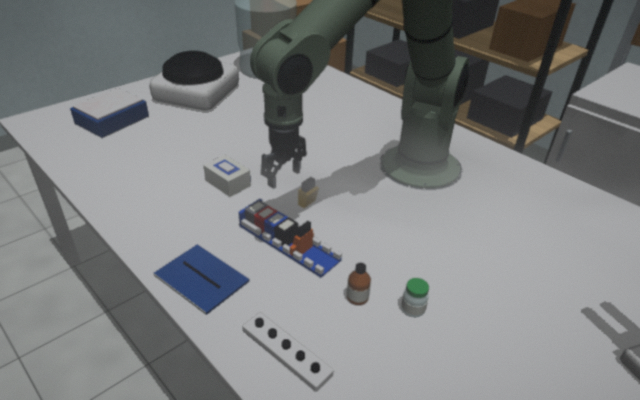

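The scene view shows four boxes in a row with the stop at (302,240), the wedge standing at (308,193) and no boxes left on the bench. Now the wedge.

Call:
step_arm(
  plan=[
    [[0, 0, 0], [-0.2, -0.4, 0], 0],
    [[0, 0, 0], [-0.2, -0.6, 0], 0],
    [[0, 0, 0], [-0.25, -0.7, 0], 0],
    [[0, 0, 0], [-0.25, -0.7, 0], 0],
    [[0, 0, 0], [-0.25, -0.7, 0], 0],
    [[0, 0, 0], [-0.25, -0.7, 0], 0],
    [[0, 0, 0], [-0.25, -0.7, 0], 0],
    [[0, 0, 0], [-0.25, -0.6, 0], 0],
    [[0, 0, 0], [-0.2, -0.5, 0], 0],
    [[0, 0, 0], [-0.17, -0.37, 0], 0],
  ],
)

```text
clock: 68.65
tool_pos: [0.4474, -0.0903, 0.2068]
tcp_rot: [0.0, 0.66, 0.752, 0.0]
wrist_force: [-0.3, -0.6, -0.2]
finger_gap: 0.0855
gripper_force: 0.0
```

Run:
```python
from h import *
c,im=snap("wrist","w15"); go([.4482,-.0899,.064],7.55)
a=cv2.imread("pics/w4.png")[:,:,::-1].copy(); R0=rects(masks(a)["yellow"]); R1=rects(masks(im)["yellow"])
print(R0[0][:2],R1[0][:2])
```

```text
tcp [ 0.4464 -0.0911  0.2068] yaw 7.42 tilt 0.02 | turn z -0.13 units [0.033 0.065 4.759] t 68.7
(1102, array([317.46188748, 164.92558984])) (1105, array([317.77466063, 164.0678733 ]))
```

The wedge has not moved. Descend, grip and lift.

Call:
step_arm(
  plan=[
    [[0, 0, -0.1], [0.03, 0.05, 0.5], 0],
    [[0, 0, 0], [0, 0, 0.6], 0],
    [[0, 0, 0], [0, 0, 0.7], 0],
    [[0, 0, 0], [0, 0, 0.7], 0],
    [[0, 0, 0], [0, 0, 0.7], 0],
    [[0, 0, 0], [0, 0, 0.6], 0],
    [[0, 0, 0], [0, 0, 0.5], 0],
    [[0, 0, 0], [0, 0, 0.35], 0],
    [[0, 0, 0], [0, 0, 0.1], 0],
    [[0, 0, 0], [0, 0, 0], 0],
  ],
)

```text
clock: 69.95
tool_pos: [0.4496, -0.0888, 0.0643]
tcp_rot: [0.0, 0.659, 0.752, 0.0]
wrist_force: [-0.8, -0.0, 0.9]
finger_gap: 0.0855
gripper_force: 0.0
```

Call:
step_arm(
  plan=[
    [[0, 0, 0], [0, 0, 0], 0.5],
    [[0, 0, 0], [0, 0, 0], 1],
    [[0, 0, 0], [0, 0, 0], 1],
    [[0, 0, 0], [0, 0, 0], 1],
    [[0, 0, 0], [0, 0, 0], 1],
    [[0, 0, 0], [0, 0, 0], 1],
    [[0, 0, 0], [0, 0, 0], 1],
    [[0, 0, 0], [0, 0, 0], 1],
    [[0, 0, 0], [0, 0, 0], 1],
    [[0, 0, 0], [0, 0, 0], 1],
  ],
  newtons=60,
)

```text
clock: 71.2
tool_pos: [0.4496, -0.0888, 0.0647]
tcp_rot: [0.0, 0.659, 0.752, 0.0]
wrist_force: [-2.8, 0.6, 11.9]
finger_gap: 0.045
gripper_force: 59.3
```

Call:
step_arm(
  plan=[
    [[0, 0, 0], [0, 0, -0.2], 1],
    [[0, 0, 0], [0, 0, -0.4], 1],
    [[0, 0, 0], [0, 0, -0.6], 1],
    [[0, 0, 0], [0, 0, -0.7], 1],
    [[0, 0, 0], [0, 0, -0.7], 1],
    [[0, 0, 0], [0, 0, -0.7], 1],
    [[0, 0, 0], [0, 0, -0.6], 1],
    [[0, 0, 0], [0, 0, -0.5], 1],
    [[0, 0, 0], [0, 0, -0.3], 1],
    [[0, 0, 0], [0, 0, 0], 1],
  ],
)

```text
clock: 72.45
tool_pos: [0.4497, -0.0887, 0.2056]
tcp_rot: [0.0, 0.659, 0.752, 0.0]
wrist_force: [-1.0, 0.2, -1.6]
finger_gap: 0.0449
gripper_force: 61.5
```

Run:
```python
from h import *
o,p,r=st(); print(o["finger_gap"],o["wrist_force"])
go(rail(0,-.0856+.121,.12),7.47)
```

```text
0.04485344853408273 [-1.00848337  0.20813559 -1.64567293]
tcp [ 0.4497 -0.0887  0.2056] yaw 7.6 tilt 0.05 | turn z 0.13 units [3.733 5.912 2.853] t 72.45
```

Call:
step_arm(
  plan=[
    [[0, 0, 0.13], [0.2, 0.3, 0], 1],
    [[0, 0, 0], [0.4, 0.6, 0], 1],
    [[0, 0, 0], [0.45, 0.7, 0], 1],
    [[0, 0, 0], [0.45, 0.7, 0], 1],
    [[0, 0, 0], [0.45, 0.7, 0], 1],
    [[0, 0, 0], [0.45, 0.7, 0], 1],
    [[0, 0, 0], [0.45, 0.7, 0], 1],
    [[0, 0, 0], [0.44, 0.7, 0], 1],
    [[0, 0, 0], [0.35, 0.5, 0], 1],
    [[0, 0, 0], [0.2, 0.31, 0], 1],
  ],
)

```text
clock: 73.7
tool_pos: [0.6112, 0.0504, 0.2042]
tcp_rot: [-0.0, 0.659, 0.752, -0.0]
wrist_force: [-0.3, 0.0, -0.5]
finger_gap: 0.045
gripper_force: 61.5
```

Call:
step_arm(
  plan=[
    [[0, 0, 0], [0, 0, 0.3], 1],
    [[0, 0, 0], [0, 0, 0.4], 1],
    [[0, 0, 0], [0, 0, 0.4], 1],
    [[0, 0, 0], [0, 0, 0.3], 1],
    [[0, 0, 0], [0, 0, 0.2], 1],
    [[0, 0, 0], [0, 0, 0.1], 1],
    [[0, 0, 0], [0, 0, 0], 1],
    [[0, 0, 0], [0, 0, 0], 1],
    [[0, 0, 0], [0, 0, 0], 1],
    [[0, 0, 0], [0, 0, 0], 1],
  ],
)

```text
clock: 74.95
tool_pos: [0.6104, 0.0485, 0.1543]
tcp_rot: [0.0, 0.66, 0.752, 0.0]
wrist_force: [0.5, 0.3, -2.0]
finger_gap: 0.0451
gripper_force: 61.5
```

Run:
```python
from h import *
o,p,r=st(); print(inrail(p),o["wrist_force"])
go(rail(0,.0385,.111),7.47)
c,im=snap("wrist","w16"); cv2.imwrite("pics/w16c.png",cv2.resize(im[80:380,160:480,::-1],None,fx=2.,fy=2.,interpolation=cv2.INTER_CUBIC))
```

```text
[[-0.00018573  0.03851985]] [ 0.502341    0.26353733 -2.04166387]
tcp [0.6104 0.0485 0.1543] yaw 7.45 tilt 0.01 | turn z -0.02 units [-1.000e-03  6.000e-03  1.444e+00] t 74.95
```

View pics/w16c.png

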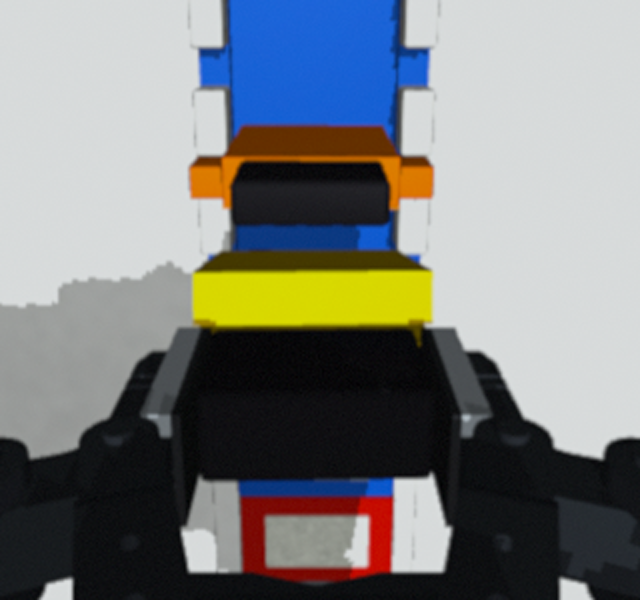

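The crop shows the wedge above the gap, square with the rail and clear of the stop at crop row 190. Lower it into the gap.

Call:
step_arm(
  plan=[
    [[0, 0, 0], [0, 0, 0.2], 1],
    [[0, 0, 0], [0, 0, 0.2], 1],
    [[0, 0, 0], [0, 0, 0.2], 1],
    [[0, 0, 0], [0, 0, 0.2], 1],
    [[0, 0, 0], [0, 0, 0.2], 1],
    [[0, 0, 0], [0, 0, 0.2], 1],
    [[0, 0, 0], [0, 0, 0.2], 1],
    [[0, 0, 0], [0, 0, 0], 1],
    [[0, 0, 0], [0, 0, 0], 1],
    [[0, 0, 0], [0, 0, 0], 1],
  ],
)

```text
clock: 76.25
tool_pos: [0.6105, 0.0485, 0.1124]
tcp_rot: [0.0, 0.66, 0.752, 0.0]
wrist_force: [-0.0, -0.0, -1.6]
finger_gap: 0.0446
gripper_force: 61.5
```

Run:
```python
from h import *
o,p,r=st(); print(inrail(p),p[2],o["wrist_force"],o["torque"])
```

```text
[[-0.00012404  0.0385132 ]] 0.11242467428521864 [-0.03536568 -0.03209243 -1.59535334] [ 0.01405365  0.03412236 -0.03939429]
```

Call:
step_arm(
  plan=[
    [[0, 0, 0], [-0.04, 0, 0.05], 1],
    [[0, 0, 0], [-0.04, 0, 0.1], 1],
    [[0, 0, 0], [-0.02, 0, 0.1], 1],
    [[0, 0, 0], [0, 0, 0.1], 1],
    [[0, 0, 0], [0, 0, 0.1], 1],
    [[0, 0, 0], [0, 0, 0.1], 1],
    [[0, 0, 0], [0, 0, 0.1], 1],
    [[0, 0, 0], [0, 0, 0], 1],
    [[0, 0, 0], [0, 0, 0], 1],
    [[0, 0, 0], [0, 0, 0], 1],
  ],
)

```text
clock: 77.5
tool_pos: [0.6107, 0.0455, 0.0927]
tcp_rot: [-0.0, 0.66, 0.752, -0.0]
wrist_force: [0.4, 1.3, -1.5]
finger_gap: 0.0449
gripper_force: 61.4
```

Run:
```python
from h import *
o,p,r=st(); print(inrail(p),p[2],o["wrist_force"],o["torque"])
```

```text
[[-0.00029447  0.03554066]] 0.09273050134454465 [ 0.38877433  1.29502677 -1.49832166] [0.20709758 0.08818328 0.00728898]
```

Call:
step_arm(
  plan=[
    [[0, 0, 0], [0, 0, 0.04], 1],
    [[0, 0, 0], [0, 0, 0.04], 1],
    [[0, 0, 0], [0, 0, 0.04], 1],
    [[0, 0, 0], [0, 0, 0.04], 1],
    [[0, 0, 0], [0, 0, 0.04], 1],
    [[0, 0, 0], [0, 0, 0], 1],
    [[0, 0, 0], [0, 0, 0], 1],
    [[0, 0, 0], [0, 0, 0], 1],
    [[0, 0, 0], [0, 0, 0], 1],
    [[0, 0, 0], [0, 0, 0], 1],
  ],
)

```text
clock: 78.75
tool_pos: [0.6112, 0.0455, 0.088]
tcp_rot: [0.0, 0.66, 0.751, 0.001]
wrist_force: [-5.8, 2.0, 23.4]
finger_gap: 0.045
gripper_force: 64.6
```

Run:
```python
from h import *
o,p,r=st(); print(inrail(p),p[2],o["wrist_force"],o["torque"])
```

```text
[[0.00019017 0.03544139]] 0.08795440729498455 [-5.81797409  1.9622807  23.42874575] [ 0.23420335  1.46230756 -0.07377392]
```

Call:
step_arm(
  plan=[
    [[0, 0, 0], [0, 0, 0], 0],
    [[0, 0, 0], [0, 0, 0], 0],
    [[0, 0, 0], [0, 0, 0], 0],
    [[0, 0, 0], [0, 0, 0], 0],
    [[0, 0, 0], [0, 0, 0], 0],
    [[0, 0, 0], [0, 0, -0.3], 0],
    [[0, 0, 0], [0, 0, -0.5], 0],
    [[0, 0, 0], [0, 0, -0.6], 0],
    [[0, 0, 0], [0, 0, -0.4], 0],
    [[0, 0, 0], [0, 0, 0], 0],
  ],
)

```text
clock: 80.0
tool_pos: [0.6113, 0.0456, 0.1419]
tcp_rot: [0.001, 0.66, 0.752, 0.001]
wrist_force: [0.3, 0.1, -0.9]
finger_gap: 0.0857
gripper_force: 0.0
```

Call:
step_arm(
  plan=[
    [[0, 0, 0], [0, 0, 0], 1],
    [[0, 0, 0], [0, 0, 0], 1],
    [[0, 0, 0], [0, 0, 0], 1],
    [[0, 0, 0], [0, 0, 0], 1],
    [[0, 0, 0], [0, 0, 0], 1],
    [[0, 0, 0], [0, 0, 0], 1],
    [[0, 0, 0], [0, 0, 0], 1],
    [[0, 0, 0], [0, 0, 0], 1],
    [[0, 0, 0], [0, 0, 0], 1],
    [[0, 0, 0], [0, 0, 0], 1],
  ],
)

```text
clock: 81.25
tool_pos: [0.6108, 0.0455, 0.1407]
tcp_rot: [0.0, 0.66, 0.752, -0.0]
wrist_force: [-1.0, 0.6, -0.2]
finger_gap: -0.0002
gripper_force: 0.0
```

Run:
```python
from h import *
o,p,r=st(); print(inrail(p),p[2],o["wrist_force"],o["torque"],o["finger_gap"])
```

```text
[[-0.00023503  0.0355106 ]] 0.1407194476176109 [-1.0119882   0.58008274 -0.17156076] [-0.02911211  0.01867742 -0.01213237] -0.00017113145456507665
```

Call:
step_arm(
  plan=[
    [[0, 0, 0], [-0.1, 0, 0.2], 1],
    [[0, 0, 0], [-0.03, 0, 0.3], 1],
    [[0, 0, 0], [0, 0, 0.25], 1],
    [[0, 0, 0], [0, 0, 0.1], 1],
    [[0, 0, 0], [0, 0, 0.05], 1],
    [[0, 0, 0], [0, 0, 0.04], 1],
    [[0, 0, 0], [0, 0, 0.04], 1],
    [[0, 0, 0], [0, 0, 0.04], 1],
    [[0, 0, 0], [0, 0, 0.04], 1],
    [[0, 0, 0], [0, 0, 0], 1],
  ],
)

```text
clock: 82.5
tool_pos: [0.6122, 0.0418, 0.1124]
tcp_rot: [0.001, 0.66, 0.751, 0.002]
wrist_force: [-16.4, 0.9, 54.5]
finger_gap: -0.0003
gripper_force: 27.2
```

Call:
step_arm(
  plan=[
    [[0, 0, 0], [0, 0, -0.3], 1],
    [[0, 0, 0], [0, 0, -0.6], 1],
    [[0, 0, 0], [0, 0, -0.9], 1],
    [[0, 0, 0], [0, 0, -0.9], 0.5],
    [[0, 0, 0], [0, 0, -0.9], 0],
    [[0, 0, 0], [0, 0, -0.5], 0],
    [[0, 0, 0], [0, 0, 0], 0],
    [[0, 0, 0], [0, 0, 0], 0],
    [[0, 0, 0], [0, 0, 0], 0],
    [[0, 0, 0], [0, 0, 0], 0],
  ],
)

```text
clock: 83.75
tool_pos: [0.6111, 0.0416, 0.2313]
tcp_rot: [-0.0, 0.66, 0.752, -0.0]
wrist_force: [-0.7, 0.1, 0.8]
finger_gap: 0.0854
gripper_force: 0.0
```

Run:
```python
from h import *
c,im=snap("wrist","w17"); c2=c
for k in("red","blue","black"): print(k,[(inrail(np.array([l[:2]])).round(4),l[4]) for l in label(c,im,k,.066)])
print("pred fin back/front top",proj(c,[rail(0,.02,.112),rail(0,.04,.112),rail(.04,.0515,.042),rail(-.04,.0515,.042)]).round(1).tolist())
for k in("yellow","orange"): print(k,[(a,ce.round(1),b.round(0).tolist()) for a,ce,b in rects(masks(im)[k],60)])
ct=cal("top"); a=cv2.imread("pics/top0.png"); b=snap("top","top9")[1][:,:,::-1]
d=cv2.absdiff(a[50:250,180:500],np.ascontiguousarray(b)[50:250,180:500]).max(2)
for n,(u,v) in dict(bottle=(240,168),jar=(201,194),carton=(445,182)).items(): print(n,d[v-62:v-38,u-192:u-168].mean())
```

```text
red [(array([[ 0.0011, -0.0863]]), np.float32(7.5))]
blue [(array([[ 0.0007, -0.0464]]), np.float32(7.5)), (array([[ 0.2206, -0.0498]]), np.float32(-81.4))]
black [(array([[ 0.001 , -0.0062]]), np.float32(7.5))]
pred fin back/front top [[317.2, 200.3], [317.1, 175.0], [360.3, 144.4], [274.2, 144.5]]
yellow [(1011, array([315.5, 161.8]), [[285.0, 150.0], [350.0, 149.0], [351.0, 197.0], [286.0, 198.0]])]
orange [(604, array([315. , 130.1]), [[269.0, 148.0], [269.0, 123.0], [363.0, 124.0], [363.0, 149.0]])]
bottle 8.432291666666666
jar 9.256944444444445
carton 10.461805555555555
```

View pics/w17.png

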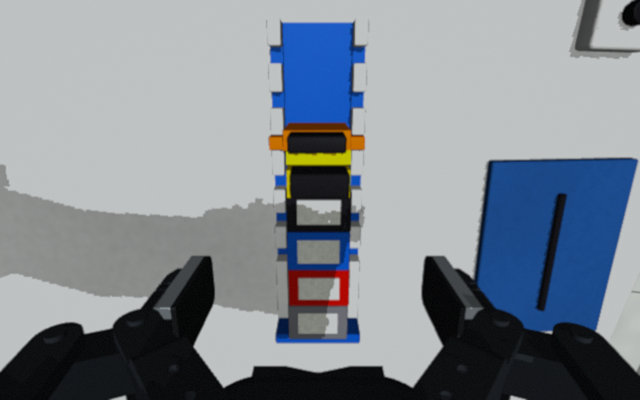

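The wrist view shows the row tight and square: grey (318,322), red (318,289), blue (318,251), black (318,212), the wedge at (318,180) and the stop with its ears home at row 143. Hand in.

```bash
python3 -c "
from bench import env
print(env.hand_in())"
```

```text
the job is handed in; nothing more can be done
None
```

The job is handed in, with no verdict returned: stop in pair 4, grey, red, blue and black boxes in one row, wedge driven tight (underside about 23 mm up; final press reached 54 N, above the suggested 5–20 N), and bottle, jar and carton not approached.

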